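Tip out the stock basket and book in the cartons

TASK

Clear the ink-pad tin out of the tray of the tipping stand and lay it flat on the middle of the rubber mat. Then slide the black basket against the edge stop of the tipping stand and tip it over the stop, without lifting it off the stand or reaching in for the goods, so that it comes to lie on its side on the ramp with its cartons out of it; leave it lying there. Set every carton in a bay of its own on the stage, on any face, centred in the bay between its two stops and square to the stage, and once all of them are in place press the booking button fully down and let go. Leave the other things on the counter alone.

Things in the scene. Friction and masses are not known exactly. Their poses are not given: they have to be found in the camera images.
- stand: fixed tipping stand of grey and bare metal; origin on the table under the edge stop's middle; x along the stop (stand 260 mm long in x), +y to the platform, -y to ramp and tray, z up. Platform: top 125 mm up, y=10 to 180 mm. From the stop a 42 degree ramp runs down to y=-91, z=54 mm, then a 25 degree slide to the tray at y=-190. Two posts beside the ramp (|x| 108 to 130 mm), 100 mm down it, catch the tipped tote's ears
- stop_edge (a point): middle of the top of the edge stop, a steel lip along the stand's x between platform and ramp, y=-2 to +10 mm in the stand's frame; its top is 137 mm over the table, 12 mm over the platform
- tray (a point): centre of the floor of the stand's tray, beyond the slide (y=-275 mm in the stand's frame, axes as the stand's); the flat floor is 4 mm over the table, x within +-125, y within +-90 mm of here; 5 mm thick lips, 20 mm high over the table, on its three outer sides
- tote: loose black open basket, 194 (x) x 90 (y) x 115 (z) mm, walls and floor 5 mm, 0.4 kg, on the platform 10 to 45 mm short of the stop, axes within 4 degrees of the stand's; origin at the centre of its underside, z to its open top; a 25 mm ear sticks out at each x end near the rim. Pushed no higher than half-way up it slides. Tipped, it rests on the ramp 132 degrees from upright, posts holding its ears
- tote_edge (a point): middle of the tote's lower edge on the stop's side, 45 mm to -y of its origin. With this edge at the stop, a push to -y on the wall behind, 90 mm over the underside, tips the tote over the stop (follow the wall as it rises, along the arc about the stop); past some 45 degrees it falls by itself. Its mouth then overhangs the slide, to y=-135 mm in the stand's frame, up to 140 mm over the table
- carton1_center (a point): one of three or four identical white medicine cartons, 40 (x) x 55 (y) x 66 (z) mm, about 0.12 kg, glossy (friction about 0.25), at the start standing side by side in the tote; this point is its centre, with the carton's axes. It may come to rest on any face. None if absent
- carton2_center (a point): one of three or four identical white medicine cartons, 40 (x) x 55 (y) x 66 (z) mm, about 0.12 kg, glossy (friction about 0.25), at the start standing side by side in the tote; this point is its centre, with the carton's axes. It may come to rest on any face. None if absent
- carton3_center (a point): one of three or four identical white medicine cartons, 40 (x) x 55 (y) x 66 (z) mm, about 0.12 kg, glossy (friction about 0.25), at the start standing side by side in the tote; this point is its centre, with the carton's axes. It may come to rest on any face. None if absent
- carton4_center (a point): one of three or four identical white medicine cartons, 40 (x) x 55 (y) x 66 (z) mm, about 0.12 kg, glossy (friction about 0.25), at the start standing side by side in the tote; this point is its centre, with the carton's axes. It may come to rest on any face. None if absent
- stage: fixed grey check-in stage, 245 (x) x 230 (y) mm, upper surface 6 mm over the table, origin under its centre; four bays in two rows of two, 115 mm apart in x and in y; each bay has a bright plate 98 mm square, and lies between two dark stops on its -x and +x sides, 104 mm apart, 40 mm long in y, 10 mm above the surface
- bay1 (a point): centre of the floor of a bay of the stage, on its upper surface (z 6 mm over the table); at x -57.5, y +57.5 mm in the stage's frame, with its axes
- bay2 (a point): centre of the floor of a bay of the stage, on its upper surface (z 6 mm over the table); at x +57.5, y +57.5 mm in the stage's frame, with its axes
- bay3 (a point): centre of the floor of a bay of the stage, on its upper surface (z 6 mm over the table); at x -57.5, y -57.5 mm in the stage's frame, with its axes
- bay4 (a point): centre of the floor of a bay of the stage, on its upper surface (z 6 mm over the table); at x +57.5, y -57.5 mm in the stage's frame, with its axes
- tin_center (a point): flat steel ink-pad tin, 100 (x) x 60 (y) x 25 (z) mm, 0.15 kg, lying in the tray at the start; this point is its centre, with the tin's axes
- mat: fixed black rubber mat, 76 (x) x 110 (y) x 3 (z) mm, lying on the table near the button; origin at the centre of its underside, on the table
- button (a joint): travel of the booking button in m, 0 released to 0.006 fully down; a spring, about 5 N when fully down
- button_top (a point): centre of the top of the grey round push button (32 mm across, in a black ring 48 mm across and 12 mm high) on the table beside the stage; the top is 22 mm over the table when released and moves straight down
- syrup: amber syrup bottle 52 mm across, 130 mm high, loose bystander; origin at the centre of its underside
- syrup2: amber syrup bottle 48 mm across, 120 mm high, loose bystander; origin at the centre of its underside
- pilljar: white pill jar 56 mm across, 70 mm high, loose bystander; origin at the centre of its underside
- tape: cardboard-brown roll of tape 90 mm across, 24 mm high, loose bystander; origin at the centre of its underside
- stamp: black hand stamp 50 x 35 mm, 75 mm high, loose bystander; origin at the centre of its underside
- marker: black marker 146 mm long, 16 mm thick, loose bystander; origin at the centre of its underside

How it is judged (in metres and radians):
On the way, in this order (a step that is already met when the one before it is completed fails the run):
1. the tin lies on the mat and the tote still stands (horizontal distance between tin_center and mat below 0.025 m and height (world z) of tin_center below 0.022 m and angle between tote's own z axis and vertical below 0.3 rad), for 0.2 s.
2. the tote lies tipped on the ramp and every carton is out of it (angle between tote's own z axis and vertical above 1.9 rad and distance between tote_edge and stand below 0.17 m and z of each of carton1_center, carton2_center, carton3_center, carton4_center in the frame of tote above 0.115 m), for 0.2 s.
3. every carton is centred and square in a bay of its own (((horizontal distance between carton1_center and bay1 below 0.01 m and z of carton1_center in the frame of stage below 0.052 m and (angle between the x axis of carton1_center and the x axis of stage, either way round below 0.2 rad or angle between the y axis of carton1_center and the x axis of stage, either way round below 0.2 rad or angle between the z axis of carton1_center and the x axis of stage, either way round below 0.2 rad)) or (horizontal distance between carton1_center and bay2 below 0.01 m and z of carton1_center in the frame of stage below 0.052 m and (angle between the x axis of carton1_center and the x axis of stage, either way round below 0.2 rad or angle between the y axis of carton1_center and the x axis of stage, either way round below 0.2 rad or angle between the z axis of carton1_center and the x axis of stage, either way round below 0.2 rad)) or (horizontal distance between carton1_center and bay3 below 0.01 m and z of carton1_center in the frame of stage below 0.052 m and (angle between the x axis of carton1_center and the x axis of stage, either way round below 0.2 rad or angle between the y axis of carton1_center and the x axis of stage, either way round below 0.2 rad or angle between the z axis of carton1_center and the x axis of stage, either way round below 0.2 rad)) or (horizontal distance between carton1_center and bay4 below 0.01 m and z of carton1_center in the frame of stage below 0.052 m and (angle between the x axis of carton1_center and the x axis of stage, either way round below 0.2 rad or angle between the y axis of carton1_center and the x axis of stage, either way round below 0.2 rad or angle between the z axis of carton1_center and the x axis of stage, either way round below 0.2 rad))) and ((horizontal distance between carton2_center and bay1 below 0.01 m and z of carton2_center in the frame of stage below 0.052 m and (angle between the x axis of carton2_center and the x axis of stage, either way round below 0.2 rad or angle between the y axis of carton2_center and the x axis of stage, either way round below 0.2 rad or angle between the z axis of carton2_center and the x axis of stage, either way round below 0.2 rad)) or (horizontal distance between carton2_center and bay2 below 0.01 m and z of carton2_center in the frame of stage below 0.052 m and (angle between the x axis of carton2_center and the x axis of stage, either way round below 0.2 rad or angle between the y axis of carton2_center and the x axis of stage, either way round below 0.2 rad or angle between the z axis of carton2_center and the x axis of stage, either way round below 0.2 rad)) or (horizontal distance between carton2_center and bay3 below 0.01 m and z of carton2_center in the frame of stage below 0.052 m and (angle between the x axis of carton2_center and the x axis of stage, either way round below 0.2 rad or angle between the y axis of carton2_center and the x axis of stage, either way round below 0.2 rad or angle between the z axis of carton2_center and the x axis of stage, either way round below 0.2 rad)) or (horizontal distance between carton2_center and bay4 below 0.01 m and z of carton2_center in the frame of stage below 0.052 m and (angle between the x axis of carton2_center and the x axis of stage, either way round below 0.2 rad or angle between the y axis of carton2_center and the x axis of stage, either way round below 0.2 rad or angle between the z axis of carton2_center and the x axis of stage, either way round below 0.2 rad))) and ((horizontal distance between carton3_center and bay1 below 0.01 m and z of carton3_center in the frame of stage below 0.052 m and (angle between the x axis of carton3_center and the x axis of stage, either way round below 0.2 rad or angle between the y axis of carton3_center and the x axis of stage, either way round below 0.2 rad or angle between the z axis of carton3_center and the x axis of stage, either way round below 0.2 rad)) or (horizontal distance between carton3_center and bay2 below 0.01 m and z of carton3_center in the frame of stage below 0.052 m and (angle between the x axis of carton3_center and the x axis of stage, either way round below 0.2 rad or angle between the y axis of carton3_center and the x axis of stage, either way round below 0.2 rad or angle between the z axis of carton3_center and the x axis of stage, either way round below 0.2 rad)) or (horizontal distance between carton3_center and bay3 below 0.01 m and z of carton3_center in the frame of stage below 0.052 m and (angle between the x axis of carton3_center and the x axis of stage, either way round below 0.2 rad or angle between the y axis of carton3_center and the x axis of stage, either way round below 0.2 rad or angle between the z axis of carton3_center and the x axis of stage, either way round below 0.2 rad)) or (horizontal distance between carton3_center and bay4 below 0.01 m and z of carton3_center in the frame of stage below 0.052 m and (angle between the x axis of carton3_center and the x axis of stage, either way round below 0.2 rad or angle between the y axis of carton3_center and the x axis of stage, either way round below 0.2 rad or angle between the z axis of carton3_center and the x axis of stage, either way round below 0.2 rad))) and ((horizontal distance between carton4_center and bay1 below 0.01 m and z of carton4_center in the frame of stage below 0.052 m and (angle between the x axis of carton4_center and the x axis of stage, either way round below 0.2 rad or angle between the y axis of carton4_center and the x axis of stage, either way round below 0.2 rad or angle between the z axis of carton4_center and the x axis of stage, either way round below 0.2 rad)) or (horizontal distance between carton4_center and bay2 below 0.01 m and z of carton4_center in the frame of stage below 0.052 m and (angle between the x axis of carton4_center and the x axis of stage, either way round below 0.2 rad or angle between the y axis of carton4_center and the x axis of stage, either way round below 0.2 rad or angle between the z axis of carton4_center and the x axis of stage, either way round below 0.2 rad)) or (horizontal distance between carton4_center and bay3 below 0.01 m and z of carton4_center in the frame of stage below 0.052 m and (angle between the x axis of carton4_center and the x axis of stage, either way round below 0.2 rad or angle between the y axis of carton4_center and the x axis of stage, either way round below 0.2 rad or angle between the z axis of carton4_center and the x axis of stage, either way round below 0.2 rad)) or (horizontal distance between carton4_center and bay4 below 0.01 m and z of carton4_center in the frame of stage below 0.052 m and (angle between the x axis of carton4_center and the x axis of stage, either way round below 0.2 rad or angle between the y axis of carton4_center and the x axis of stage, either way round below 0.2 rad or angle between the z axis of carton4_center and the x axis of stage, either way round below 0.2 rad)))), for 0.2 s.
4. the button is pressed fully down (value of joint button above 0.0048 m), for 0.05 s.
At the end, for the whole second after the job is handed in: each carton at rest on the stage within 10 mm (horizontally) of a bay's centre, one to a bay, within 0.2 rad of square; the tin flat on the mat within 25 mm of its centre; the tote still tipped on the ramp (over 1.9 rad); the button let go (all of step 3 and horizontal distance between tin_center and mat below 0.025 m and height (world z) of tin_center below 0.022 m and angle between tote's own z axis and vertical above 1.9 rad and value of joint button below 0.002 m and linear speed of each of carton1, carton2, carton3, carton4 below 0.02 m/s); the robot touches nothing.
It fails at once if a carton is taken out over the rim of the upright tote (angle between tote's own z axis and vertical below 0.5 rad and z of any of carton1_center, carton2_center, carton3_center, carton4_center in the frame of tote above 0.15 m).
It fails at once if the tote is lifted off the stand instead of being tipped over the stop (height (world z) of tote_edge above 0.2 m).
It fails at once if a bystander is shifted by more than 40 mm (distance of any of syrup, syrup2, pilljar, tape, stamp, marker from where it was at the start of the episode above 0.04 m).
It fails at once if a carton falls off the table (height (world z) of any of carton1_center, carton2_center, carton3_center, carton4_center below -0.05 m).
Of carton1, carton2, carton3, carton4 only 3 to 4 are there at a start; the rules pass over those that are not, and their reading is None.
At some moment in a run one of carton1, carton2, carton3, carton4 may be knocked a few centimetres aside while the robot is not near it.
Once in a run the grip may slacken for a moment while it holds something.
It also fails if it takes over 210 s, if anything falls off the work surface, if the arm or the gripper's body presses on something with over 40 N, if the wrist force passes 120 N, or if a joint passes its speed limit or range.

ROBOT

A 6-joint arm with a two-finger parallel gripper is mounted at the origin on the work surface. World frame = base frame: x ahead of the robot, y to its left, z up, the work surface at z = 0. Lengths are in mm, angles in rad, forces in N, time in s.
With the tool pointing down it reaches from about 350 to 850 mm from the base axis. Payload 8.1 kg.
Tool frame: the origin (TCP) lies between the finger pads; the fingertips stand 25 mm ahead of it and the grasp point (between the pads) lies 6 mm ahead of it (ctrl.finger_overhang is the distance from the TCP to the fingertips, in mm); z points along the fingers, y is the line along which they close (so a half turn about z gives the same grasp; the last joint's range is limited). The gripper opens to 93 mm and grips with 3 to 60 N. Pads are 15 mm wide; open, the fingers measure 128 mm over their backs; the gripper's body (75 mm by 188 mm) begins 65 mm behind the grasp point.
Start: joints at [1.182, 0.13, 1.488, -0, 1.523, -0.085], TCP at [179.467, 572.535, 206.735] pointing down, gripper open.
Joint ranges: [-2.96, 2.96], [-0.89, 2.26], [0.02, 2.5], [-1.34, 4.48], [0, 2.73], [-2.66, 2.66]. Speed limits (rad/s): [2.39, 2.39, 2.79, 3.14, 3.14, 3.14].

INTERFACE

Orientations are given as [roll, pitch, yaw] about the fixed x, y, z axes, in that order (R = Rz(yaw) Ry(pitch) Rx(roll)).
In Python, from rig import ctrl gives the robot as it stands. The module is installed in compiled form; this text tells all that it offers.
- The arm moves only by the tool move_arm, never from a script. Its argument "steps" is a list of rows, each an object with "dp": the shift along the world's x, y, z each as a share of 1 m, from -1 to 1, a list of three; "dr": the turn, a rotation vector about the world's x, y, z each as a share of 90 degrees, from -1 to 1, a list of three; "grip": the opening, from -1 (shut) to 1 (fully open). A call has 1 to 20 rows; each row is the pose to reach, as a shift and turn from the pose commanded when the call began; what a row does not reach only later rows make up. A row lasts 1/10 s, in which the tool goes at most 50 mm and 8.59 degrees, less where a joint would pass 70% of its speed; a pose out of reach is approached as far as the arm can. A call with a number of a shift or a turn outside -1 to 1 is refused whole. A call with a gripper value outside its range is refused whole. The fingers move at their own pace and stop on an object; "squeeze" is the grip in N (left out, the last holds). Time passes only in rows, so rows that repeat a pose let the fingers close. It gives the time, the measured TCP pose, the force, the opening and the grip force at its end, in the units of the state.
- ctrl.get_obs(): the state, without advancing time (a new reading comes with each control period).
- ctrl.snapshot(name): name is "scene" or "top"; returns a dict with "pixels" (480x640x3 uint8, red, green, blue), "depth" (480x640 float32, mm along the optical axis (not along the pixel's ray), 0 where there is no reading), "K" (3x3 intrinsics, pixels), "extrinsics" (4x4, takes a point from camera to world coordinates). Camera axes: x right, y up, looking along -z (the intrinsics and any distortion apply to the point x, -y, -z); pixel columns grow to the right and rows downward; lengths in mm; the calibration is good to about 2 mm. A picture is of the moment at which its call begins.
- ctrl.sign_off(): hands the job in; it is judged then, once.
The state is a dict: "t": time; "qpos": joint angles; "joint_velocities": joint speeds; "tau": joint torques, N m; "tcp_pos": TCP position; "orientation": TCP orientation; "ft_force": force on the tool from outside, world axes, zero at the start; "wrist_torque": the same for the moment, N m; "opening": finger opening in mm; "grip_force": force on a finger pad.
Only numpy, scipy, OpenCV 4.12 (cv2) and the standard library are available. Lean on these libraries where they do the work, as an engineer would, in place of code of your own. Each camera call takes 0.05 s, during which the arm holds its last target. There are 200 camera calls.

## Working session

There is one attempt and no reset: what is moved stays moved. The work goes in short steps, Python scripts to look and compute and a tool call to move; the robot and the scene stay as the last step left them, time stands still between calls to the robot, and variables do not carry over. Pictures are saved under pics/ and viewed, at most 14 in all, crops included, and the job is handed in when it is done.

Besides the shell and the picture viewer there is one more tool, called after "Emit:" by a JSON object that holds its "method" and its "body", one argument or row to a line. move_arm: Moves the arm, as the interface text tells. Shift numbers are shares of 1 m and turn numbers shares of 90 degrees, none past 1 either way. Its arguments: {"type":"object","properties":{"steps":{"type":"array","items":{"type":"object","properties":{"dp":{"type":"array","items":{"type":"number","minimum":-1,"maximum":1}},"dr":{"type":"array","items":{"type":"number","minimum":-1,"maximum":1}},"grip":{"type":"number"}}}},"squeeze":{"type":"number"}},"required":["steps"]}

```bash
mkdir -p pics; cat > h.py <<'E'
import numpy as np, cv2
from rig import ctrl
def snap(n):
    s=ctrl.snapshot(n); s={k:np.array(v) for k,v in s.items()}
    K=s['K'];T=s['extrinsics'];d=s['depth'].astype(float)
    v,u=np.mgrid[0:480,0:640]
    x=(u-K[0,2])/K[0,0];y=(v-K[1,2])/K[1,1]
    P=np.stack([x*d,-y*d,-d],-1)
    s['P']=P@T[:3,:3].T+T[:3,3]
    return s
def save(s,f,crop=None,scale=1):
    im=s['pixels'][:,:,::-1]
    if crop: im=im[crop[1]:crop[3],crop[0]:crop[2]]
    if scale!=1: im=cv2.resize(im,None,fx=scale,fy=scale)
    cv2.imwrite('pics/'+f,im)
E
python3 - <<'E'
from h import *
for n in('top','scene'):
    s=snap(n);save(s,n+'0.png');print(n,s['K'].tolist(),s['extrinsics'].round(3).tolist(),(s['depth']>0).mean())
o=ctrl.get_obs();print(o)
E
```

```text
top [[472.8050964943054, 0.0, 321.7145877198689], [0.0, 472.8050964943054, 236.36662454312182], [0.0, 0.0, 1.0]] [[0.016, 0.988, -0.153, 353.564], [-1.0, 0.018, 0.009, -50.502], [0.011, 0.152, 0.988, 1136.268], [0.0, 0.0, 0.0, 1.0]] 0.9961783854166667
scene [[566.8345128456549, 0.0, 328.42880610927176], [0.0, 566.8345128456549, 244.533215639778], [0.0, 0.0, 1.0]] [[0.516, -0.583, 0.628, 1282.004], [0.856, 0.367, -0.363, -507.886], [-0.019, 0.725, 0.689, 944.663], [0.0, 0.0, 0.0, 1.0]] 0.9959212239583334
{'t': 0.1, 'qpos': array([ 1.18157112e+00,  1.31096157e-01,  1.48916835e+00, -1.40853408e-05,
        1.52303936e+00, -8.53909977e-02]), 'joint_velocities': array([ 0.00040202, -0.00300917, -0.00325329,  0.00128067,  0.00154619,
       -0.00059221]), 'tau': array([ 4.07493808e-04, -5.61342645e+01, -4.93091977e+01,  7.69833452e-02,
        2.91007891e-02, -1.16054953e-04]), 'tcp_pos': array([179.27786523, 572.01370034, 205.78722477]), 'orientation': array([-3.13988647e+00, -1.31927867e-04,  2.83775902e+00]), 'ft_force': array([-0.27607301, -0.2131903 ,  0.57655784]), 'wrist_torque': array([-0.03335472,  0.0219443 , -0.00628129]), 'grip_force': 0.0, 'opening': 92.95445766790725}
```

View pics/top0.png

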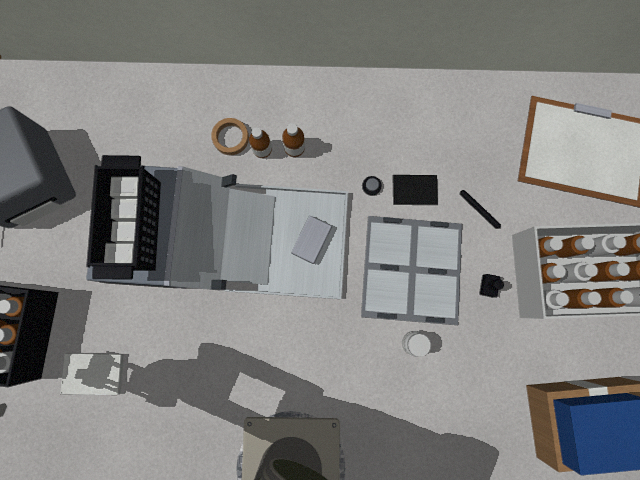

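View pics/scene0.png

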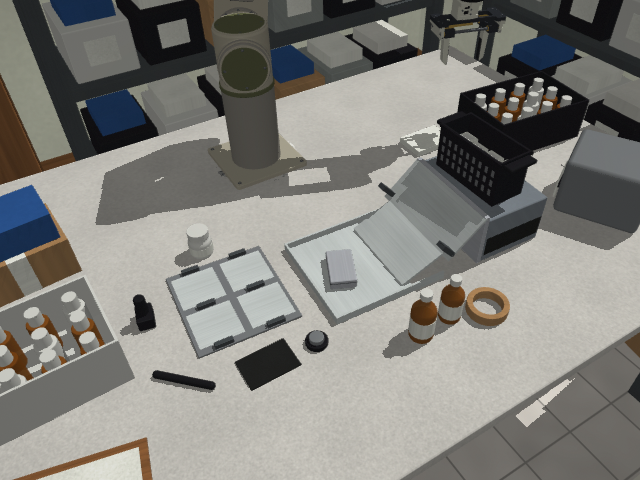

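```bash
cat >> h.py <<'E'
def rect(pts):
    (c,(w,h),a)=cv2.minAreaRect(np.float32(pts))
    return np.round([*c,w,h,a],1).tolist()
def blobs(mask,minpix=30):
    n,l,st,c=cv2.connectedComponentsWithStats(mask.astype(np.uint8))
    return [l==i for i in range(1,n) if st[i,4]>=minpix]
def ray(s,uv,z):
    K=s['K'];T=s['extrinsics'];uv=np.atleast_2d(uv).astype(float)
    d=np.stack([(uv[:,0]-K[0,2])/K[0,0],-(uv[:,1]-K[1,2])/K[1,1],-np.ones(len(uv))],-1)@T[:3,:3].T
    t=(z-T[2,3])/d[:,2]
    return T[:3,3]+d*t[:,None]
def px(s,m):
    v,u=np.nonzero(m);return np.stack([u,v],-1)
E
python3 - <<'E'
from h import *
s=snap('top');P=s['P'];g=s['pixels'].astype(int);gray=g.mean(2);np.savez('top0.npz',**s)
sat=g.max(2)-g.min(2)
def box(u0,v0,u1,v1):
    m=np.zeros((480,640),bool);m[v0:v1,u0:u1]=1;return m
print('table z',np.median(P[:,:,2][box(520,330,525,370)]),np.median(P[:,:,2][box(180,330,200,338)]))
m=max(blobs(box(380,165,450,210)&(gray<60)),key=np.sum);print('mat',rect(ray(s,px(s,m),3)[:,:2]))
m=max(blobs(box(358,170,386,200)&(gray<60)),key=np.sum);print('btn ring',cv2.minEnclosingCircle(np.float32(ray(s,px(s,m),12)[:,:2])))
m=box(366,178,379,190)&(gray>70);print('btn top',ray(s,px(s,m),22).mean(0))
# bays: bright plates
for b in blobs(box(358,215,465,325)&(gray>175),300): print('plate',b.sum(),rect(ray(s,px(s,b),6)[:,:2]))
for b in blobs(box(355,212,468,328)&(gray<75),15): print('stop',b.sum(),rect(ray(s,px(s,b),16)[:,:2]))
# tin
t=box(285,205,345,275)&(P[:,:,2]>22)&(P[:,:,2]<40)
m=max(blobs(t),key=np.sum);print('tin',np.median(P[:,:,2][m]),rect(ray(s,px(s,m),29)[:,:2]))
# posts, stop, platform
for y in (200,230,260): print([ (u,P[y,u].round(0).tolist()) for u in range(84,176,4)])
E
```

```text
table z -0.12857317906264143 0.715811481093624
mat [649.9, -288.8, 73.6, 109.3, 1.1]
btn ring ((655.7005004882812, -181.0932159423828), 24.108291625976562)
btn top [ 656.86261956 -180.22264182   22.        ]
stop 94 [569.6, -230.4, 46.0, 12.8, 86.9]
stop 90 [561.8, -343.0, 43.9, 12.3, 86.2]
stop 96 [455.7, -221.6, 43.5, 12.1, 85.8]
stop 102 [448.3, -335.7, 43.2, 12.9, 86.2]
stop 95 [341.5, -215.0, 45.1, 11.0, 86.6]
stop 90 [334.6, -328.7, 42.6, 10.5, 86.6]
tin 29.322856000179172 [517.5, -35.0, 60.1, 100.2, 65.4]
[(84, [609.0, 525.0, -4.0]), (88, [608.0, 510.0, 5.0]), (92, [555.0, 387.0, 239.0]), (96, [556.0, 381.0, 235.0]), (100, [560.0, 380.0, 220.0]), (104, [564.0, 381.0, 201.0]), (108, [567.0, 380.0, 187.0]), (112, [565.0, 367.0, 197.0]), (116, [565.0, 358.0, 198.0]), (120, [566.0, 350.0, 198.0]), (124, [566.0, 342.0, 198.0]), (128, [566.0, 335.0, 196.0]), (132, [567.0, 327.0, 195.0]), (136, [566.0, 319.0, 196.0]), (140, [556.0, 292.0, 244.0]), (144, [563.0, 296.0, 214.0]), (148, [568.0, 297.0, 191.0]), (152, [572.0, 294.0, 174.0]), (156, [578.0, 295.0, 150.0]), (160, [584.0, 295.
[... 770 characters left out ...]
260.0, 138.0])]
[(84, [461.0, 507.0, 3.0]), (88, [439.0, 383.0, 240.0]), (92, [440.0, 381.0, 230.0]), (96, [441.0, 379.0, 216.0]), (100, [443.0, 379.0, 201.0]), (104, [443.0, 373.0, 196.0]), (108, [443.0, 365.0, 197.0]), (112, [444.0, 358.0, 195.0]), (116, [444.0, 349.0, 196.0]), (120, [444.0, 341.0, 197.0]), (124, [444.0, 333.0, 196.0]), (128, [444.0, 325.0, 196.0]), (132, [445.0, 318.0, 194.0]), (136, [440.0, 293.0, 239.0]), (140, [443.0, 295.0, 214.0]), (144, [445.0, 295.0, 193.0]), (148, [447.0, 295.0, 171.0]), (152, [450.0, 294.0, 150.0]), (156, [452.0, 294.0, 126.0]), (160, [452.0, 286.0, 125.0]), (164, [452.0, 277.0, 126.0]), (168, [451.0, 264.0, 140.0]), (172, [452.0, 257.0, 136.0])]
```

```bash
python3 - <<'E'
from h import *
s=np.load('top0.npz');im=s['pixels'][140:310,75:365,::-1]
cv2.imwrite('pics/stand.png',cv2.resize(im,None,fx=2.75,fy=2.75,interpolation=cv2.INTER_CUBIC))
E
```

```text
(no output)
```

View pics/stand.png

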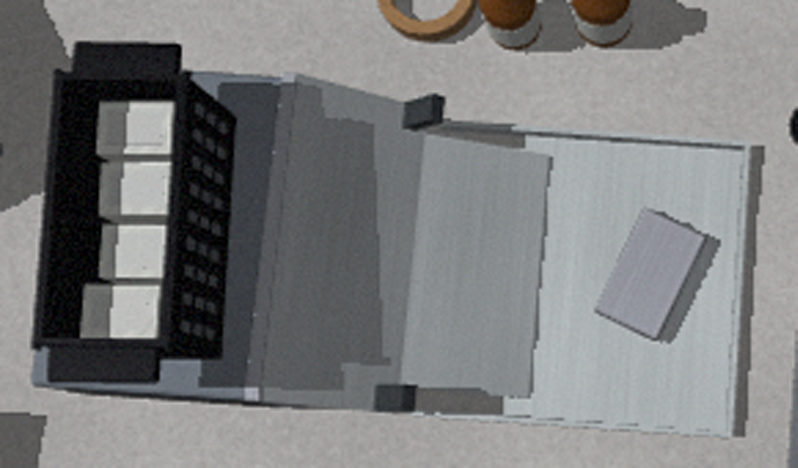

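Emit:
{"method": "move_arm", "body": {
  "steps": [
    {"dp": [0, 0, 0.1], "grip": 1},
    {"dp": [0, 0, 0.1]},
    {"dp": [0.338, -0.608, 0.1], "dr": [0, 0, -0.08]},
    {"dp": [0.338, -0.608, 0.1], "dr": [0, 0, -0.08]},
    {"dp": [0.338, -0.608, 0.1], "dr": [0, 0, -0.08]},
    {"dp": [0.338, -0.608, 0.1], "dr": [0, 0, -0.08]},
    {"dp": [0.338, -0.608, 0.1], "dr": [0, 0, -0.08]},
    {"dp": [0.338, -0.608, 0.1], "dr": [0, 0, -0.08]},
    {"dp": [0.338, -0.608, 0.1], "dr": [0, 0, -0.08]},
    {"dp": [0.338, -0.608, 0.1], "dr": [0, 0, -0.08]},
    {"dp": [0.338, -0.608, 0.1], "dr": [0, 0, -0.08]},
    {"dp": [0.338, -0.608, 0.1], "dr": [0, 0, -0.08]},
    {"dp": [0.338, -0.608, 0.1], "dr": [0, 0, -0.08]},
    {"dp": [0.338, -0.608, 0.1], "dr": [0, 0, -0.08]},
    {"dp": [0.338, -0.608, 0.1], "dr": [0, 0, -0.08]},
    {"dp": [0.338, -0.608, 0.1], "dr": [0, 0, -0.08]},
    {"dp": [0.338, -0.608, 0.1], "dr": [0, 0, -0.08]},
    {"dp": [0.338, -0.608, -0.08], "dr": [0, 0, -0.08]},
    {"dp": [0.338, -0.608, -0.08], "dr": [0, 0, -0.08]},
    {"dp": [0.338, -0.608, -0.08], "dr": [0, 0, -0.08]}
  ]
}}

```text
validation failed for argument at $.st...
```

```bash
python3 - <<'E'
from h import *
s=np.load('top0.npz');P=s['P'];X,Y,Z=P[...,0],P[...,1],P[...,2]
def line(m,n):
    vx,vy,x,y=cv2.fitLine(np.float32(P[m][:,:2]),cv2.DIST_HUBER,0,.01,.01).ravel()
    print(n,m.sum(),(x,y),'ang',np.degrees(np.arctan2(vy,vx)))
reg=(X>400)&(X<610)
line(reg&(Y>240)&(Y<275)&(Z>132)&(Z<142),'stop')
m=reg&(Y>200)&(Y<290)&(Z>132)&(Z<142);print('stop Y',np.percentile(Y[m],[5,50,95]),'X',X[m].min(),X[m].max())
line((Y>280)&(Y<310)&(Z>150)&(Z<225)&(X>430)&(X<600),'tote front')
t=(Z>230)&(Z<250)&(Y>270)&(Y<400)&(X>350)&(X<650);print('rim',rect(P[t][:,:2]),X[t].min(),X[t].max())
# tray lips
m=(Z>12)&(Z<24)&(Y<-70)&(Y>-140)&(X>350)&(X<650);line(m,'tray far lip');print(rect(P[m][:,:2]))
pf=(Z>118)&(Z<131)&(Y>265)&(Y<480)&(X>350)&(X<650);print('platform',rect(P[pf][:,:2]))
o=ctrl.get_obs();print(o['tcp_pos'],o['orientation'])
E
```

```text
stop 816 (np.float32(503.73386), np.float32(257.30103)) ang -2.8157218
stop Y [247.82255425 257.77673472 267.5804161 ] X 400.68941968154644 609.8474412758528
tote front 1108 (np.float32(512.72876), np.float32(295.1804)) ang 0.54928285
rim [527.0, 340.5, 243.2, 96.9, 0.8] 405.08298989137825 648.4916347825218
tray far lip 320 (np.float32(507.03827), np.float32(-110.00873)) ang -2.5640132
[510.6, -95.2, 48.7, 260.8, 89.8]
platform [528.4, 352.1, 167.4, 252.1, 86.7]
[179.31308794 572.11596746 205.94322655] [-3.14019595e+00 -1.06868133e-04  2.83773401e+00]
```

Emit:
{"method": "move_arm", "body": {
  "steps": [
    {"dp": [0, 0, 0.1], "dr": [0, 0, 0], "grip": 1},
    {"dp": [0, 0, 0.1], "dr": [0, 0, 0], "grip": 1},
    {"dp": [0.338, -0.608, 0.1], "dr": [0, 0, -0.08], "grip": 1},
    {"dp": [0.338, -0.608, 0.1], "dr": [0, 0, -0.08], "grip": 1},
    {"dp": [0.338, -0.608, 0.1], "dr": [0, 0, -0.08], "grip": 1},
    {"dp": [0.338, -0.608, 0.1], "dr": [0, 0, -0.08], "grip": 1},
    {"dp": [0.338, -0.608, 0.1], "dr": [0, 0, -0.08], "grip": 1},
    {"dp": [0.338, -0.608, 0.1], "dr": [0, 0, -0.08], "grip": 1},
    {"dp": [0.338, -0.608, 0.1], "dr": [0, 0, -0.08], "grip": 1},
    {"dp": [0.338, -0.608, 0.1], "dr": [0, 0, -0.08], "grip": 1},
    {"dp": [0.338, -0.608, 0.1], "dr": [0, 0, -0.08], "grip": 1},
    {"dp": [0.338, -0.608, 0.1], "dr": [0, 0, -0.08], "grip": 1},
    {"dp": [0.338, -0.608, 0.1], "dr": [0, 0, -0.08], "grip": 1},
    {"dp": [0.338, -0.608, 0.1], "dr": [0, 0, -0.08], "grip": 1},
    {"dp": [0.338, -0.608, 0.1], "dr": [0, 0, -0.08], "grip": 1},
    {"dp": [0.338, -0.608, 0.1], "dr": [0, 0, -0.08], "grip": 1},
    {"dp": [0.338, -0.608, 0.1], "dr": [0, 0, -0.08], "grip": 1},
    {"dp": [0.338, -0.608, -0.08], "dr": [0, 0, -0.08], "grip": 1},
    {"dp": [0.338, -0.608, -0.08], "dr": [0, 0, -0.08], "grip": 1},
    {"dp": [0.338, -0.608, -0.08], "dr": [0, 0, -0.08], "grip": 1}
  ]
}}

```text
t: 2.15
tcp_pos: [517.3, -35.1, 155.3]
orientation: [3.141, 0.001, 2.712]
ft_force: [0.8, 0.1, 0.2]
opening: 93.0
grip_force: 0.0
```

Emit:
{"method": "move_arm", "body": {
  "squeeze": 25,
  "steps": [
    {"dp": [0, 0, -0.05], "dr": [0, 0, 0], "grip": 1},
    {"dp": [0, 0, -0.09], "dr": [0, 0, 0], "grip": 1},
    {"dp": [0, 0, -0.11], "dr": [0, 0, 0], "grip": 1},
    {"dp": [0, 0, -0.122], "dr": [0, 0, 0], "grip": 1},
    {"dp": [0, 0, -0.122], "dr": [0, 0, 0], "grip": 1},
    {"dp": [0, 0, -0.122], "dr": [0, 0, 0], "grip": -1},
    {"dp": [0, 0, -0.122], "dr": [0, 0, 0], "grip": -1},
    {"dp": [0, 0, -0.122], "dr": [0, 0, 0], "grip": -1},
    {"dp": [0, 0, -0.122], "dr": [0, 0, 0], "grip": -1},
    {"dp": [0, 0, -0.122], "dr": [0, 0, 0], "grip": -1},
    {"dp": [0, 0, -0.122], "dr": [0, 0, 0], "grip": -1}
  ]
}}

```text
t: 3.25
tcp_pos: [517.6, -35.5, 35.0]
orientation: [3.142, 0.0, 2.712]
ft_force: [0.5, -0.8, 0.1]
opening: 49.5
grip_force: 0.0
```

```bash
python3 - <<'E'
from h import *
o=ctrl.get_obs();print(o['t'],o['opening'],o['grip_force'])
s=snap('scene');save(s,'g1.png',(220,120,520,345),2.6)
o=ctrl.get_obs();print(o['t'],o['opening'],o['grip_force'])
E
```

```text
3.25 49.45192829293765 0.0
3.3 45.78450098041184 0.0
```

View pics/g1.png

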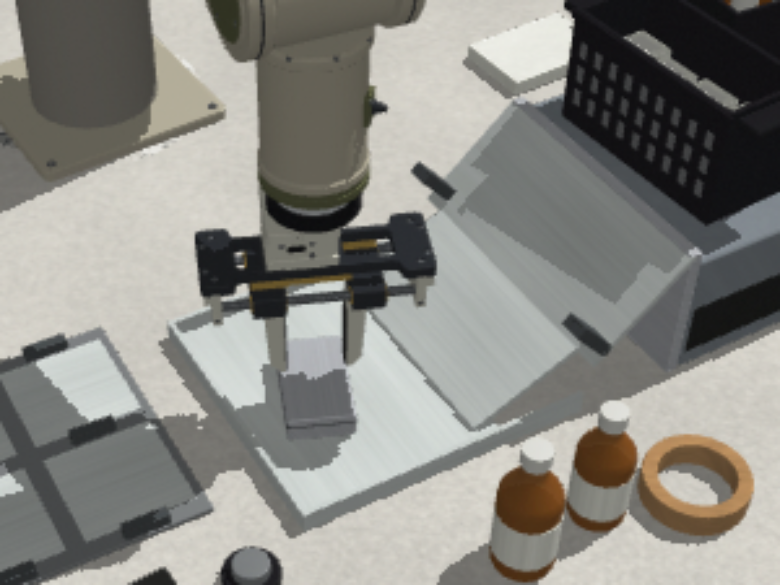

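```bash
python3 - <<'E'
from h import *
print(ctrl.finger_overhang)
o=ctrl.get_obs();print(o['t'],o['opening'],o['grip_force'],o['tcp_pos'])
s=snap('scene');P=s['P']
# fingertips in full px: crop/2.6+offset
for u,v in [(280,360),(355,358),(278,345),(352,340)]:
    a,b=int(220+u/2.6),int(120+v/2.6);print(a,b,P[b,a].round(1).tolist())
m=np.zeros((480,640),bool);m[240:290,320:360]=1;m&=(P[...,2]>24)&(P[...,2]<34);print('tin',rect(P[m][:,:2]),np.median(P[m][:,2]))
save(s,'g2.png',(270,190,400,300),6)
E
```

```text
25.0
3.3 45.78450098041184 0.0 [517.53163781 -35.49383194  34.85777258]
327 258 [514.0, -68.5, 63.1]
356 257 [539.5, -8.8, 56.1]
326 252 [513.8, -70.5, 82.4]
355 250 [539.1, -11.6, 78.9]
tin [521.6, -38.1, 59.9, 105.9, 65.9] 30.405074034757263
```

View pics/g2.png

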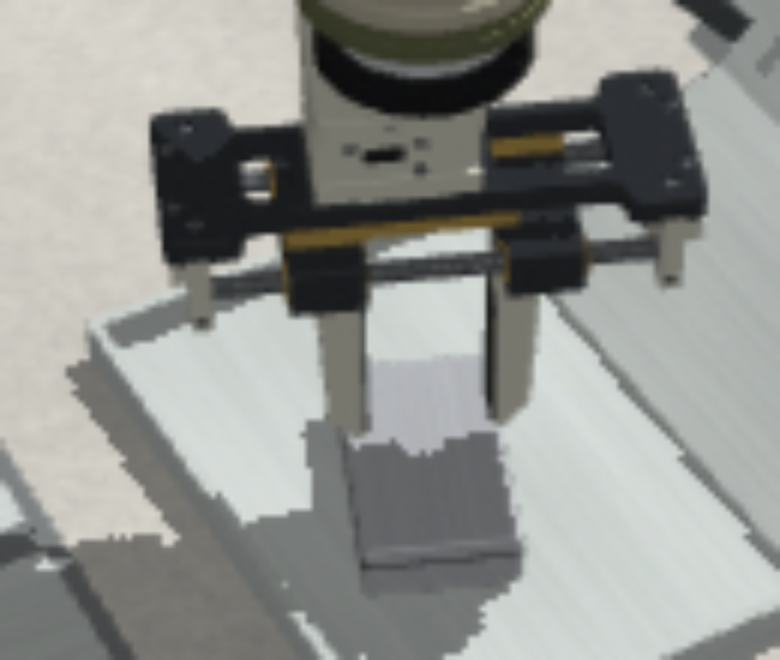

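```bash
python3 - <<'E'
from h import *
s=snap('scene');P=s['P']
for u in (328,330,353,356):
    print(u,[(v,*P[v,u].round(0).astype(int).tolist()) for v in range(250,268,2)])
o=ctrl.get_obs();print(o['t'],o['opening'],o['grip_force'],o['tcp_pos'],o['ft_force'])
t=snap('top');P=t['P']
m=np.zeros((480,640),bool);m[200:290,270:360]=1;m&=(P[...,2]>24)&(P[...,2]<34);print('tin',rect(P[m][:,:2]))
E
```

```text
328 [(250, 513, -65, 85), (252, 515, -66, 81), (254, 514, -66, 74), (256, 512, -65, 66), (258, 516, -67, 64), (260, 518, -68, 60), (262, 499, -58, 32), (264, 502, -60, 29), (266, 507, -62, 28)]
330 [(250, 515, -61, 85), (252, 517, -62, 81), (254, 517, -62, 75), (256, 517, -63, 69), (258, 518, -63, 63), (260, 516, -62, 55), (262, 513, -60, 45), (264, 506, -56, 30), (266, 1282, -508, 945)]
353 [(250, 540, -17, 83), (252, 537, -16, 73), (254, 535, -14, 65), (256, 1282, -508, 945), (258, 536, -15, 53), (260, 503, 8, 7), (262, 528, -9, 31), (264, 534, -13, 31), (266, 536, -14, 27)]
356 [(250, 541, -10, 80), (252, 539, -9, 72), (254, 541, -10, 68), (256, 545, -12, 65), (258, 502, 17, 8), (260, 505, 15, 4), (262, 511, 10, 6), (264, 516, 7, 6), (266, 525, 1, 9)]
3.4 37.53317309146702 0.0 [517.44605315 -35.47878183  34.74243615] [-0.99581595  0.69835204 -0.01598546]
tin [466.9, -53.1, 139.1, 32.8, 59.7]
```

Emit:
{"method": "move_arm", "body": {
  "steps": [
    {"dp": [0, 0, 0], "dr": [0, 0, 0], "grip": 1},
    {"dp": [0, 0, 0], "dr": [0, 0, 0], "grip": 1},
    {"dp": [0, 0, 0], "dr": [0, 0, 0], "grip": 1},
    {"dp": [0, 0, 0], "dr": [0, 0, 0], "grip": 1},
    {"dp": [0, 0, 0], "dr": [0, 0, 0], "grip": 1},
    {"dp": [0, 0, 0], "dr": [0, 0, 0], "grip": 1},
    {"dp": [0, 0, 0], "dr": [0, 0, 0], "grip": 1},
    {"dp": [0, 0, 0], "dr": [0, 0, 0], "grip": 1},
    {"dp": [0, 0, 0], "dr": [0, 0, 0], "grip": 1}
  ]
}}

```text
t: 4.35
tcp_pos: [517.5, -35.5, 34.7]
orientation: [-3.142, -0.0, 2.712]
ft_force: [0.3, 0.8, -0.1]
opening: 92.5
grip_force: 0.0
```

```bash
python3 - <<'E'
from h import *
s=snap('scene');K,T=s['K'],s['extrinsics'];o=ctrl.get_obs();p=o['tcp_pos'];print(p,o['opening'])
def proj(X):
    c=(np.array(X)-T[:3,3])@T[:3,:3];return (K[0,2]-K[0,0]*c[0]/c[2],K[1,2]+K[1,1]*c[1]/c[2])
im=cv2.resize(s['pixels'][190:300,270:400,::-1],None,fx=6,fy=6)
for sg in(-1,1):
  for dz,col in((-25,(0,0,255)),(0,(0,255,0)),(10,(255,0,0))):
    u,v=proj(p+[sg*.416*o['opening']/2,sg*.909*o['opening']/2,dz]);cv2.circle(im,(int((u-270)*6),int((v-190)*6)),5,col,-1)
cv2.imwrite('pics/g3.png',im)
E
```

```text
[517.47353706 -35.45078201  34.74441666] 92.67914548716995
```

View pics/g3.png

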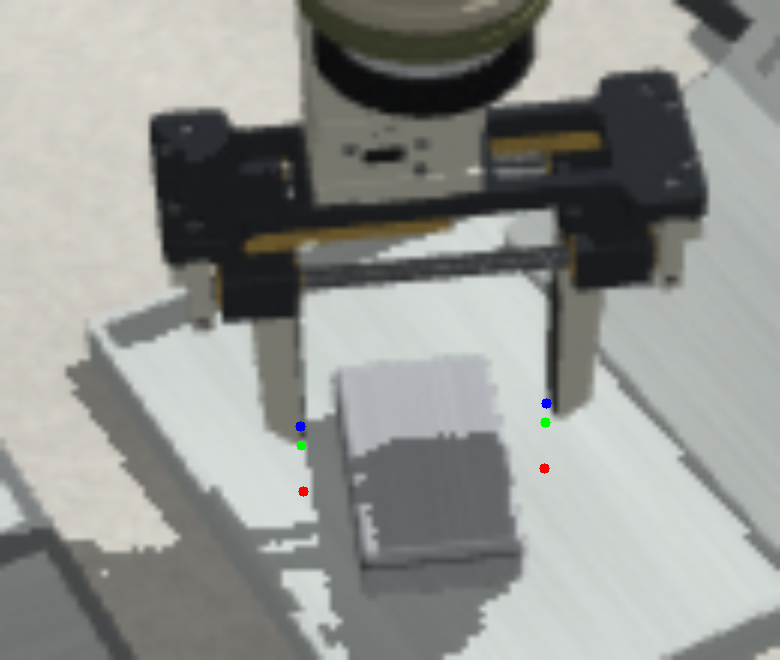

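Emit:
{"method": "move_arm", "body": {
  "steps": [
    {"dp": [0, 0, -0.008], "dr": [0, 0, 0], "grip": 1},
    {"dp": [0, 0, -0.015], "dr": [0, 0, 0], "grip": 1},
    {"dp": [0, 0, -0.02], "dr": [0, 0, 0], "grip": 1},
    {"dp": [0, 0, -0.02], "dr": [0, 0, 0], "grip": 1},
    {"dp": [0, 0, -0.02], "dr": [0, 0, 0], "grip": 1}
  ]
}}

```text
t: 4.9
tcp_pos: [517.2, -35.4, 14.4]
orientation: [-3.141, -0.001, 2.712]
ft_force: [-1.0, 0.3, 0.6]
opening: 92.7
grip_force: 0.0
```

```bash
python3 - <<'E'
from h import *
s=snap('scene');K,T=s['K'],s['extrinsics'];o=ctrl.get_obs();p=o['tcp_pos'];print(p,o['opening'],o['ft_force'])
P=s['P']
for u in range(312,322,2): print(u,[(v,*P[v,u].round(0).astype(int).tolist()) for v in range(256,276,2)])
save(s,'g4.png',(270,190,400,300),6)
E
```

```text
[517.47861959 -35.4787109   14.72019658] 92.97321868975024 [ 0.36799434 -0.84012958  0.44104278]
312 [(256, 440, -67, 7), (258, 444, -69, 5), (260, 453, -74, 8), (262, 456, -76, 5), (264, 463, -80, 6), (266, 465, -81, 3), (268, 474, -86, 6), (270, 480, -90, 6), (272, 486, -93, 7), (274, 489, -95, 5)]
314 [(256, 501, -94, 72), (258, 501, -94, 65), (260, 500, -94, 59), (262, 499, -93, 51), (264, 501, -95, 47), (266, 501, -95, 41), (268, 478, -83, 8), (270, 482, -85, 6), (272, 489, -89, 7), (274, 492, -92, 5)]
316 [(256, 501, -89, 69), (258, 503, -90, 65), (260, 504, -91, 61), (262, 504, -91, 54), (264, 505, -92, 50), (266, 501, -90, 38), (268, 498, -89, 29), (270, 483, -81, 4), (272, 489, -85, 6), (274, 494, -87, 4)]
318 [(256, 505, -86, 71), (258, 504, -86, 64), (260, 508, -88, 62), (262, 505, -87, 53), (264, 507, -88, 49), (266, 502, -85, 37), (268, 505, -87, 34), (270, 487, -78, 6), (272, 493, -81, 7), (274, 498, -84, 6)]
320 [(256, 506, -82, 70), (258, 506, -82, 64), (260, 506, -82, 57), (262, 503, -81, 48), (264, 506, -82, 44), (266, 506, -83, 39), (268, 505, -82, 31), (270, 487, -73, 3), (272, 494, -76, 5), (274, 499, -80, 5)]
```

View pics/g4.png

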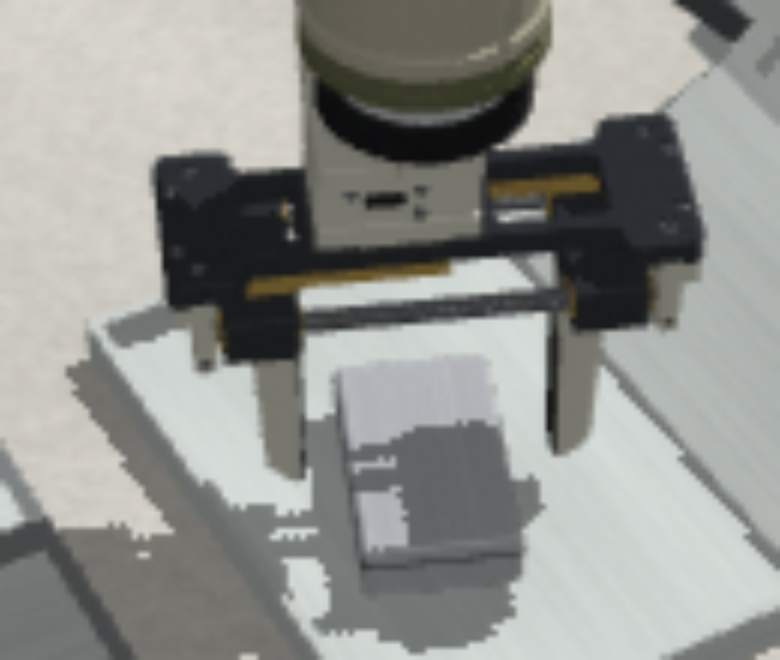

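Emit:
{"method": "move_arm", "body": {
  "squeeze": 25,
  "steps": [
    {"dp": [0, 0, -0.006], "dr": [0, 0, 0], "grip": 1},
    {"dp": [0, 0, -0.012], "dr": [0, 0, 0], "grip": 1},
    {"dp": [0, 0, -0.016], "dr": [0, 0, 0], "grip": 1},
    {"dp": [0, 0, -0.016], "dr": [0, 0, 0], "grip": 1},
    {"dp": [0, 0, -0.016], "dr": [0, 0, 0], "grip": 1}
  ]
}}

```text
t: 5.45
tcp_pos: [517.3, -35.4, -1.5]
orientation: [-3.141, -0.0, 2.712]
ft_force: [-0.5, -0.0, 0.0]
opening: 92.9
grip_force: 0.0
```

Emit:
{"method": "move_arm", "body": {
  "squeeze": 25,
  "steps": [
    {"dp": [0, 0, 0], "dr": [0, 0, 0], "grip": -1},
    {"dp": [0, 0, 0], "dr": [0, 0, 0], "grip": -1},
    {"dp": [0, 0, 0], "dr": [0, 0, 0], "grip": -1},
    {"dp": [0, 0, 0], "dr": [0, 0, 0], "grip": -1},
    {"dp": [0, 0, 0], "dr": [0, 0, 0], "grip": -1},
    {"dp": [0, 0, 0], "dr": [0, 0, 0], "grip": -1},
    {"dp": [0, 0, 0], "dr": [0, 0, 0], "grip": -1}
  ]
}}

```text
t: 6.15
tcp_pos: [517.6, -35.5, -1.2]
orientation: [3.142, 0.0, 2.712]
ft_force: [-0.7, -0.7, 1.3]
opening: 59.6
grip_force: 25.0
```

Emit:
{"method": "move_arm", "body": {
  "steps": [
    {"dp": [0, 0, 0.05], "dr": [0, 0, 0], "grip": -1},
    {"dp": [0, 0, 0.1], "dr": [0, 0, 0], "grip": -1},
    {"dp": [0.132, -0.253, 0.1], "dr": [0, 0, -0.714], "grip": -1},
    {"dp": [0.132, -0.253, 0.1], "dr": [0, 0, -0.714], "grip": -1},
    {"dp": [0.132, -0.253, 0.1], "dr": [0, 0, -0.714], "grip": -1},
    {"dp": [0.132, -0.253, 0.1], "dr": [0, 0, -0.714], "grip": -1},
    {"dp": [0.132, -0.253, 0.1], "dr": [0, 0, -0.714], "grip": -1},
    {"dp": [0.132, -0.253, 0.1], "dr": [0, 0, -0.714], "grip": -1},
    {"dp": [0.132, -0.253, 0.1], "dr": [0, 0, -0.714], "grip": -1},
    {"dp": [0.132, -0.253, 0.1], "dr": [0, 0, -0.714], "grip": -1},
    {"dp": [0.132, -0.253, 0.1], "dr": [0, 0, -0.714], "grip": -1},
    {"dp": [0.132, -0.253, 0.1], "dr": [0, 0, -0.714], "grip": -1},
    {"dp": [0.132, -0.253, 0.06], "dr": [0, 0, -0.714], "grip": -1},
    {"dp": [0.132, -0.253, 0.03], "dr": [0, 0, -0.714], "grip": -1},
    {"dp": [0.132, -0.253, 0.015], "dr": [0, 0, -0.714], "grip": -1},
    {"dp": [0.132, -0.253, 0.005], "dr": [0, 0, -0.714], "grip": -1},
    {"dp": [0.132, -0.253, 0.005], "dr": [0, 0, -0.714], "grip": -1},
    {"dp": [0.132, -0.253, 0.005], "dr": [0, 0, -0.714], "grip": -1}
  ]
}}

```text
t: 7.95
tcp_pos: [650.4, -288.9, 5.3]
orientation: [3.14, 0.001, 1.591]
ft_force: [-0.5, -0.2, -0.5]
opening: 59.7
grip_force: 25.0
```

```bash
python3 - <<'E'
from h import *
s=snap('scene');o=ctrl.get_obs();print(o['tcp_pos'],o['opening'],o['ft_force'],o['grip_force'])
P=s['P'];save(s,'p1.png',(180,270,360,405),4.4)
m=np.zeros((480,640),bool);m[320:400,230:310]=1
for b in blobs(m&(P[...,2]>15)&(P[...,2]<42)&(P[...,0]>600)&(P[...,0]<700),40): print(b.sum(),rect(P[b][:,:2]),np.percentile(P[b][:,2],[5,50,95]))
E
```

```text
[ 650.80094177 -289.10792632    5.88848923] 59.69038880509159 [ 0.5125354   0.60927071 -1.58977411] 24.99935030937195
617 [651.9, -321.4, 64.4, 39.5, 1.0] [20.02435545 36.11105921 39.2033506 ]
40 [689.1, -281.2, 15.9, 34.0, 3.9] [17.15451751 31.38082442 39.22161949]
```

View pics/p1.png

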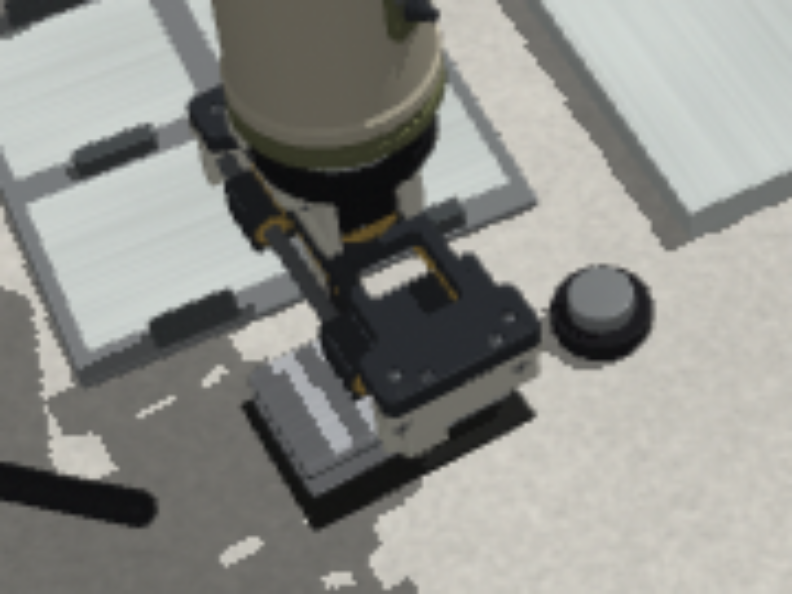

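Emit:
{"method": "move_arm", "body": {
  "steps": [
    {"dp": [0, 0, -0.004], "dr": [0, 0, 0], "grip": -1},
    {"dp": [0, 0, -0.006], "dr": [0, 0, 0], "grip": -1},
    {"dp": [0, 0, -0.006], "dr": [0, 0, 0], "grip": -1},
    {"dp": [0, 0, -0.006], "dr": [0, 0, 0], "grip": -0.2},
    {"dp": [0, 0, -0.006], "dr": [0, 0, 0], "grip": 1},
    {"dp": [0, 0, -0.006], "dr": [0, 0, 0], "grip": 1},
    {"dp": [0, 0, -0.006], "dr": [0, 0, 0], "grip": 1},
    {"dp": [0, 0, -0.006], "dr": [0, 0, 0], "grip": 1},
    {"dp": [0, 0, 0.044], "dr": [0, 0, 0], "grip": 1},
    {"dp": [0, 0, 0.094], "dr": [0, 0, 0], "grip": 1},
    {"dp": [0, 0, 0.144], "dr": [0, 0, 0], "grip": 1},
    {"dp": [0, 0, 0.194], "dr": [0, 0, 0], "grip": 1},
    {"dp": [0, 0, 0.244], "dr": [0, 0, 0], "grip": 1},
    {"dp": [0, 0, 0.294], "dr": [0, 0, 0], "grip": 1},
    {"dp": [-0.1, 0.2, 0.294], "dr": [0, 0, 0], "grip": 1},
    {"dp": [-0.1, 0.2, 0.294], "dr": [0, 0, 0], "grip": 1},
    {"dp": [-0.1, 0.2, 0.294], "dr": [0, 0, 0], "grip": 1},
    {"dp": [-0.1, 0.2, 0.294], "dr": [0, 0, 0], "grip": 1},
    {"dp": [-0.1, 0.2, 0.294], "dr": [0, 0, 0], "grip": 1}
  ]
}}

```text
t: 9.9
tcp_pos: [548.0, -85.3, 298.3]
orientation: [3.141, -0.001, 1.593]
ft_force: [0.7, 0.5, -0.1]
opening: 93.0
grip_force: 0.0
```

```bash
python3 - <<'E'
from h import *
o=ctrl.get_obs();print(o['tcp_pos'],o['orientation'])
s=snap('scene');P=s['P']
b=max(blobs((P[...,2]>24)&(P[...,2]<33)&(abs(P[...,0]-650)<60)&(abs(P[...,1]+289)<80)),key=np.sum);print('tin',rect(P[b][:,:2]),np.median(P[b][:,2]))
P=np.load('top0.npz')['P']
m=(P[...,2]>60)&(P[...,1]>440)&(P[...,0]>250);Q=P[m]
for x in range(300,800,50):
    q=Q[(Q[:,0]>=x)&(Q[:,0]<x+50)]
    if len(q): print(x,q[:,1].min().round(),q[:,2].max().round(),len(q))
E
```

```text
[548.02961125 -85.29225868 298.31831242] [ 3.14081767e+00 -6.99296297e-04  1.59264648e+00]
tin [650.9, -290.6, 63.5, 101.1, 1.6] 29.28417432181874
300 563.0 125.0 740
350 560.0 126.0 585
400 440.0 125.0 2
500 634.0 97.0 101
550 555.0 155.0 1263
600 537.0 156.0 1445
650 553.0 157.0 1102
700 580.0 157.0 863
750 608.0 155.0 409
```

Emit:
{"method": "move_arm", "body": {
  "steps": [
    {"dp": [-0.024, 0.51, 0.02], "dr": [0, 0, -0.047], "grip": 1},
    {"dp": [-0.024, 0.51, 0.02], "dr": [0, 0, -0.047], "grip": 1},
    {"dp": [-0.024, 0.51, 0.02], "dr": [0, 0, -0.047], "grip": 1},
    {"dp": [-0.024, 0.51, 0.02], "dr": [0, 0, -0.047], "grip": 1},
    {"dp": [-0.024, 0.51, 0.02], "dr": [0, 0, -0.047], "grip": 1},
    {"dp": [-0.024, 0.51, 0.02], "dr": [0, 0, -0.047], "grip": 1},
    {"dp": [-0.024, 0.51, 0.02], "dr": [0, 0, -0.047], "grip": 1},
    {"dp": [-0.024, 0.51, 0.02], "dr": [0, 0, -0.047], "grip": 1},
    {"dp": [-0.024, 0.51, 0.02], "dr": [0, 0, -0.047], "grip": 1},
    {"dp": [-0.024, 0.51, 0.02], "dr": [0, 0, -0.047], "grip": 1},
    {"dp": [-0.024, 0.51, 0.02], "dr": [0, 0, -0.047], "grip": 1},
    {"dp": [-0.024, 0.51, 0.02], "dr": [0, 0, -0.047], "grip": 1},
    {"dp": [-0.024, 0.51, 0.02], "dr": [0, 0, -0.047], "grip": 1},
    {"dp": [-0.024, 0.51, 0.02], "dr": [0, 0, -0.047], "grip": 1}
  ]
}}

```text
t: 11.35
tcp_pos: [526.2, 419.9, 318.1]
orientation: [3.141, 0.0, 1.515]
ft_force: [-0.5, 0.6, 0.2]
opening: 93.0
grip_force: 0.0
```

```bash
python3 - <<'E'
from h import *
o=ctrl.get_obs();print(o['tcp_pos'],o['orientation'])
s=snap('scene');P=s['P'];m=(P[...,1]>395)&(P[...,1]<460)&(P[...,0]>420)&(P[...,0]<640)&(P[...,2]>150)
print(np.sort(P[m][:,2])[:40:4]); save(s,'t1.png',(400,0,640,200),3)
z=P[...,2]
for n in blobs(m,20): print(P[n].min(0).round(),P[n].max(0).round(),n.sum())
E
```

```text
[526.1849393  419.85973521 318.09887809] [3.14107782e+00 2.07205187e-04 1.51490645e+00]
[331.54630412 333.51137022 334.0976329  334.77141799 335.69997168
 336.46352386 337.29655815 337.74635108 338.33864287 338.61045527]
[430. 395. 334.] [625. 457. 539.] 2491
[461. 395. 332.] [484. 432. 424.] 378
```

View pics/t1.png

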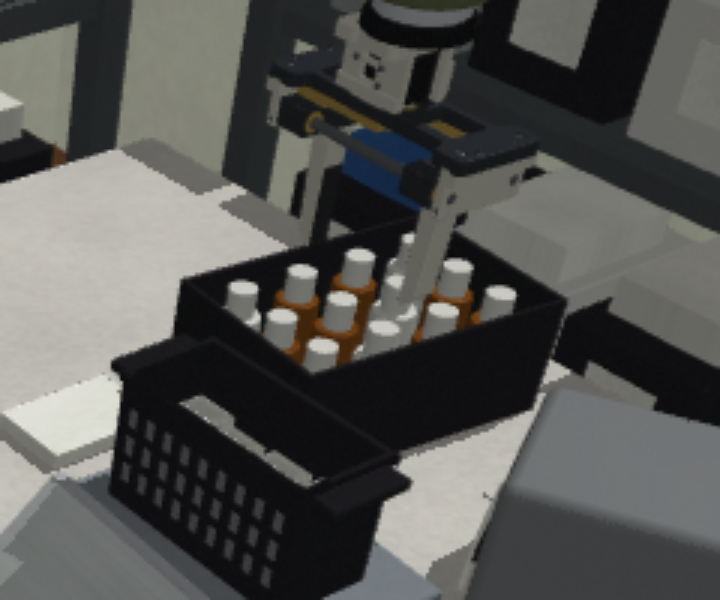

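Emit:
{"method": "move_arm", "body": {
  "steps": [
    {"dp": [0, 0, -0.05], "dr": [0, 0, 0], "grip": 1},
    {"dp": [0, 0, -0.1], "dr": [0, 0, 0], "grip": 1},
    {"dp": [0, 0, -0.14], "dr": [0, 0, 0], "grip": 1},
    {"dp": [0, 0, -0.163], "dr": [0, 0, 0], "grip": 1},
    {"dp": [0, 0, -0.163], "dr": [0, 0, 0], "grip": 1},
    {"dp": [0, 0, -0.163], "dr": [0, 0, 0], "grip": 1}
  ]
}}

```text
t: 12.0
tcp_pos: [526.0, 420.7, 155.8]
orientation: [3.141, -0.0, 1.515]
ft_force: [-0.3, -0.1, 1.3]
opening: 93.1
grip_force: 0.0
```

Emit:
{"method": "move_arm", "body": {
  "steps": [
    {"dp": [0, -0.012, 0], "dr": [0, 0, 0], "grip": 1},
    {"dp": [0, -0.02, 0], "dr": [0, 0, 0], "grip": 1},
    {"dp": [-0.001, -0.026, 0], "dr": [0, 0, 0], "grip": 1},
    {"dp": [-0.001, -0.032, 0], "dr": [0, 0, 0], "grip": 1},
    {"dp": [-0.001, -0.037, 0], "dr": [0, 0, 0], "grip": 1},
    {"dp": [-0.002, -0.042, 0], "dr": [0, 0, 0], "grip": 1},
    {"dp": [-0.002, -0.046, 0], "dr": [0, 0, 0], "grip": 1},
    {"dp": [-0.002, -0.05, 0], "dr": [0, 0, 0], "grip": 1},
    {"dp": [-0.002, -0.053, 0], "dr": [0, 0, 0], "grip": 1}
  ]
}}

```text
t: 12.9
tcp_pos: [524.4, 370.3, 157.3]
orientation: [3.138, -0.005, 1.518]
ft_force: [0.1, 8.1, 3.1]
opening: 93.3
grip_force: 4.1
```

```bash
cat > tot.py <<'E'
from h import *
o=ctrl.get_obs();print(o['tcp_pos'].round(1),o['ft_force'].round(1))
s=snap('top');P=s['P']
m=(P[...,1]>230)&(P[...,1]<320)&(P[...,2]>160)&(P[...,2]<225)&(P[...,0]>450)&(P[...,0]<590)
vx,vy,x,y=cv2.fitLine(np.float32(P[m][:,:2]),cv2.DIST_HUBER,0,.01,.01).ravel();print(m.sum(),x,y,np.degrees(np.arctan(vy/vx)))
a=np.c_[P[m],np.ones(m.sum())];u,sv,vt=np.linalg.svd(P[m]-P[m].mean(0),full_matrices=False);print('front normal',vt[2].round(3))
E
python3 tot.py
```

```text
[524.4 370.3 157.3] [0.1 8.1 3.1]
1642 515.4754 287.78574 10.270075
front normal [-0.002  0.117 -0.993]
```

```bash
sed -i 's/(P\[...,1\]<320)&(P\[...,2\]>160)&(P\[...,2\]<225)/(P[...,1]<297)\&(P[...,2]>145)\&(P[...,2]<192)/' tot.py; python3 tot.py
```

```text
[524.4 369.8 157.3] [0.6 6.8 2.5]
510 519.37836 271.66055 -3.0990036
front normal [-0.051 -0.999  0.002]
```

Emit:
{"method": "move_arm", "body": {
  "steps": [
    {"dp": [0, -0.003, 0], "dr": [0, 0, 0], "grip": 1},
    {"dp": [0, -0.005, 0], "dr": [0, 0, 0], "grip": 1},
    {"dp": [0, -0.007, 0], "dr": [0, 0, 0], "grip": 1},
    {"dp": [0, -0.007, 0], "dr": [0, 0, 0], "grip": 1}
  ]
}}

```text
t: 13.4
tcp_pos: [524.3, 363.7, 157.3]
orientation: [3.138, -0.005, 1.518]
ft_force: [0.2, 9.0, 3.0]
opening: 93.0
grip_force: 4.5
```

```bash
python3 tot.py
```

```text
[524.3 363.7 157.3] [0.2 9.  3. ]
517 519.5717 265.72797 -2.9822884
front normal [ 0.048  0.994 -0.103]
```

Emit:
{"method": "move_arm", "body": {
  "steps": [
    {"dp": [0, -0.002, 0], "dr": [0, 0, 0], "grip": 1},
    {"dp": [0, -0.004, 0], "dr": [0, 0, 0], "grip": 1},
    {"dp": [0, -0.004, 0], "dr": [0, 0, 0], "grip": 1}
  ]
}}

```text
t: 13.75
tcp_pos: [524.1, 363.0, 158.5]
orientation: [3.137, -0.011, 1.519]
ft_force: [-0.3, 20.5, 4.0]
opening: 92.9
grip_force: 10.3
```

```bash
python3 tot.py
```

```text
[524.1 363.  158.5] [-0.3 20.5  4. ]
502 519.109 265.13785 -2.9998958
front normal [ 0.049  0.99  -0.129]
```

Emit:
{"method": "move_arm", "body": {
  "steps": [
    {"dp": [0, 0.016, 0], "dr": [0, 0, 0], "grip": 1},
    {"dp": [0, 0.016, 0.047], "dr": [0, 0, 0], "grip": 1},
    {"dp": [0, 0.016, 0.047], "dr": [0, 0, 0], "grip": 1},
    {"dp": [0, 0.01, 0.047], "dr": [0, 0, 0], "grip": 1},
    {"dp": [0, 0.006, 0.047], "dr": [0, 0, 0], "grip": 1},
    {"dp": [0, 0, 0.053], "dr": [0, 0, 0], "grip": 1},
    {"dp": [0, -0.007, 0.0585], "dr": [0, 0, 0], "grip": 1},
    {"dp": [0, -0.0145, 0.0635], "dr": [0, 0, 0], "grip": 1},
    {"dp": [-0.001, -0.022, 0.068], "dr": [0, 0, 0], "grip": 1},
    {"dp": [-0.001, -0.03, 0.072], "dr": [0, 0, 0], "grip": 1},
    {"dp": [-0.002, -0.038, 0.0755], "dr": [0, 0, 0], "grip": 1},
    {"dp": [-0.002, -0.0465, 0.0785], "dr": [0, 0, 0], "grip": 1}
  ]
}}

```text
t: 15.0
tcp_pos: [521.4, 312.1, 234.6]
orientation: [3.14, -0.003, 1.518]
ft_force: [-2.6, 4.9, 8.1]
opening: 93.0
grip_force: 4.2
```

Emit:
{"method": "move_arm", "body": {
  "steps": [
    {"dp": [0, -0.0085, 0.002], "dr": [0, 0, 0], "grip": 1},
    {"dp": [-0.001, -0.017, 0.004], "dr": [0, 0, 0], "grip": 1},
    {"dp": [-0.001, -0.026, 0.005], "dr": [0, 0, 0], "grip": 1},
    {"dp": [-0.002, -0.035, 0.0055], "dr": [0, 0, 0], "grip": 1},
    {"dp": [-0.002, -0.0435, 0.0055], "dr": [0, 0, 0], "grip": 1},
    {"dp": [-0.002, -0.0525, 0.0045], "dr": [0, 0, 0], "grip": 1},
    {"dp": [-0.002, -0.06, 0.004], "dr": [0, 0, 0], "grip": 1},
    {"dp": [-0.002, -0.06, 0.004], "dr": [0, 0, 0], "grip": 1},
    {"dp": [-0.002, -0.06, 0.004], "dr": [0, 0, 0], "grip": 1},
    {"dp": [-0.002, -0.06, 0.004], "dr": [0, 0, 0], "grip": 1}
  ]
}}

```text
t: 16.0
tcp_pos: [519.4, 251.2, 237.2]
orientation: [-3.141, -0.0, 1.517]
ft_force: [-0.4, 0.1, 0.4]
opening: 93.2
grip_force: 0.0
```

```bash
python3 - <<'E'
from h import *
s=snap('scene');save(s,'u1.png',(200,60,600,345),2)
E
```

```text
(no output)
```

View pics/u1.png

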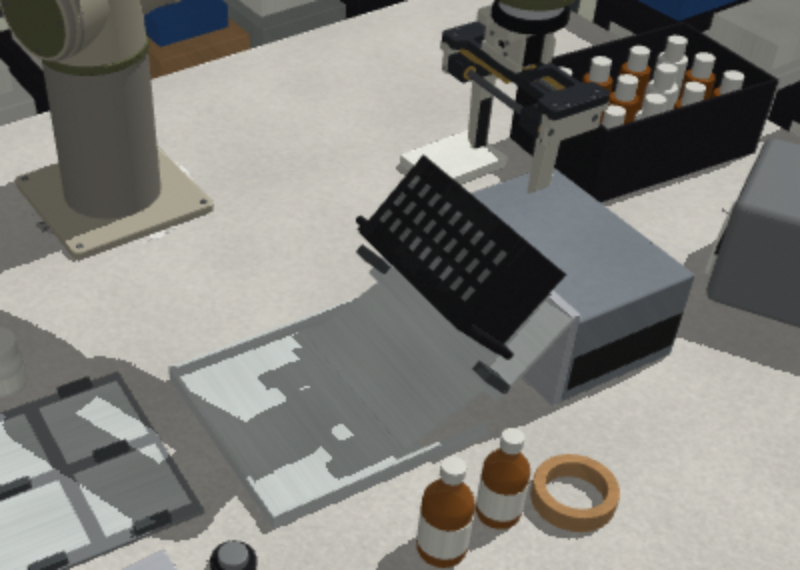

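Emit:
{"method": "move_arm", "body": {
  "steps": [
    {"dp": [0, 0.03, 0.05], "dr": [0, 0, 0], "grip": 1},
    {"dp": [0, 0.03, 0.1], "dr": [0, 0, 0], "grip": 1},
    {"dp": [0, 0.03, 0.1], "dr": [0, 0, 0], "grip": 1},
    {"dp": [0, 0.03, 0.1], "dr": [0, 0, 0], "grip": 1},
    {"dp": [0, 0.03, 0.1], "dr": [0, 0, 0], "grip": 1},
    {"dp": [0, 0.03, 0.1], "dr": [0, 0, 0], "grip": 1},
    {"dp": [0, 0.03, 0.1], "dr": [0, 0, 0], "grip": 1},
    {"dp": [0, 0.03, 0.1], "dr": [0, 0, 0], "grip": 1},
    {"dp": [0, 0.03, 0.1], "dr": [0, 0, 0], "grip": 1},
    {"dp": [0, 0.03, 0.1], "dr": [0, 0, 0], "grip": 1}
  ]
}}

```text
t: 17.05
tcp_pos: [519.4, 281.0, 337.0]
orientation: [-3.141, 0.0, 1.517]
ft_force: [1.0, -0.1, 0.6]
opening: 93.1
grip_force: 0.0
```

```bash
python3 - <<'E'
from h import *
s=snap('top');t=snap('scene');a=s['pixels'][140:340,75:475,::-1];b=t['pixels'][100:400,130:580,::-1]
cv2.imwrite('pics/u2.png',np.vstack([cv2.resize(a,(600,300),interpolation=cv2.INTER_CUBIC),cv2.resize(b,(600,300),interpolation=cv2.INTER_CUBIC)]))
E
```

```text
(no output)
```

View pics/u2.png

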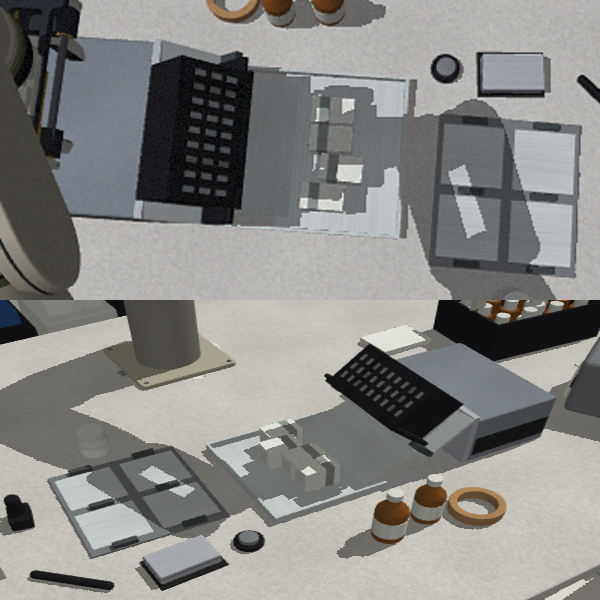

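```bash
cat > tops.py <<'E'
from h import *
def tops(s,x0,x1,y0,y1,zmin=35,zmax=85,dz=4):
    P=s['P'];m=(P[...,0]>x0)&(P[...,0]<x1)&(P[...,1]>y0)&(P[...,1]<y1)&(P[...,2]>zmin)&(P[...,2]<zmax)
    out=[]
    for z in (44,59,70):
        for b in blobs(m&(abs(P[...,2]-z)<dz),60): out.append((z,int(b.sum()),rect(P[b][:,:2]),np.median(P[b][:,2]).round(1)))
    return out
if __name__=='__main__':
    s=snap('top');t=snap('scene')
    for n,q in(('top',s),('scene',t)):
        print(n);[print(o) for o in tops(q,380,640,-120,120)]
    P=s['P'];pl=np.clip((P[...,2])*3,0,255).astype(np.uint8)[190:290,250:350]
    a=cv2.resize(s['pixels'][190:290,250:350,::-1],(400,400),interpolation=cv2.INTER_CUBIC)
    b=cv2.applyColorMap(cv2.resize(pl,(400,400),interpolation=0),cv2.COLORMAP_JET)
    cv2.imwrite('pics/c1.png',np.hstack([a,b]))
E
python3 tops.py
```

```text
top
(59, 466, [573.9, -0.4, 66.5, 40.7, 86.3], np.float64(59.2))
(59, 461, [529.6, 1.8, 65.9, 40.7, 87.5], np.float64(59.4))
(59, 482, [483.6, -14.6, 65.9, 40.7, 84.6], np.float64(59.3))
(59, 488, [439.5, 13.2, 66.1, 40.4, 86.4], np.float64(59.4))
scene
(44, 82, [589.9, -11.1, 72.5, 31.2, 57.6], np.float64(44.2))
(59, 1488, [508.2, -7.2, 91.9, 180.5, 83.9], np.float64(60.3))
```

View pics/c1.png

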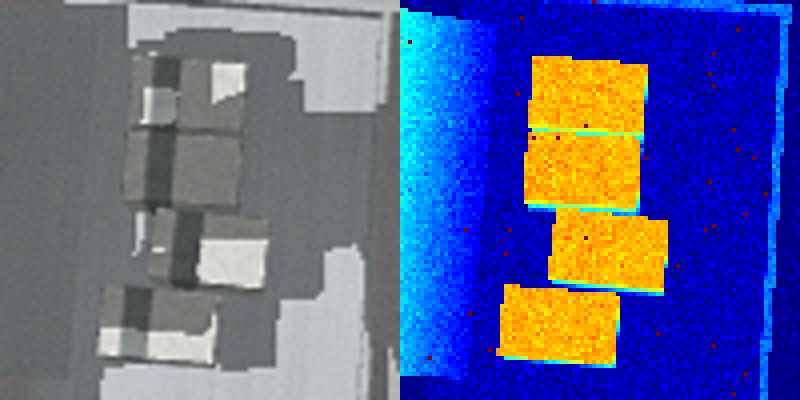

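Emit:
{"method": "move_arm", "body": {
  "squeeze": 30,
  "steps": [
    {"dp": [0.0545, -0.2815, 0], "dr": [0, 0, -1], "grip": 1},
    {"dp": [0.0545, -0.2815, 0], "dr": [0, 0, -1], "grip": 1},
    {"dp": [0.0545, -0.2815, 0], "dr": [0, 0, -1], "grip": 1},
    {"dp": [0.0545, -0.2815, 0], "dr": [0, 0, -1], "grip": 1},
    {"dp": [0.0545, -0.2815, 0], "dr": [0, 0, -1], "grip": 1},
    {"dp": [0.0545, -0.2815, 0], "dr": [0, 0, -1], "grip": 1},
    {"dp": [0.0545, -0.2815, 0], "dr": [0, 0, -1], "grip": 1},
    {"dp": [0.0545, -0.2815, 0], "dr": [0, 0, -1], "grip": 1},
    {"dp": [0.0545, -0.2815, 0], "dr": [0, 0, -1], "grip": 1},
    {"dp": [0.0545, -0.2815, 0], "dr": [0, 0, -1], "grip": 1},
    {"dp": [0.0545, -0.2815, 0], "dr": [0, 0, -1], "grip": 1},
    {"dp": [0.0545, -0.2815, -0.05], "dr": [0, 0, -1], "grip": 1},
    {"dp": [0.0545, -0.2815, -0.1], "dr": [0, 0, -1], "grip": 1},
    {"dp": [0.0545, -0.2815, -0.15], "dr": [0, 0, -1], "grip": 1},
    {"dp": [0.0545, -0.2815, -0.2], "dr": [0, 0, -1], "grip": 1},
    {"dp": [0.0545, -0.2815, -0.237], "dr": [0, 0, -1], "grip": 1},
    {"dp": [0.0545, -0.2815, -0.237], "dr": [0, 0, -1], "grip": 1}
  ]
}}

```text
t: 18.95
tcp_pos: [568.9, -0.0, 93.6]
orientation: [-3.141, 0.011, -0.054]
ft_force: [-1.3, -0.4, -0.5]
opening: 92.7
grip_force: 0.0
```

```bash
python3 - <<'E'
from tops import *
o=ctrl.get_obs();print(o['tcp_pos'],o['orientation'],o['qpos'])
s=snap('top')
[print(q) for q in tops(s,380,640,-120,120)]
P=s['P'];g=s['pixels'].astype(int).mean(2)
# stage outline by depth: z between 3 and 10 raised vs table
t=snap('scene')
[print('sc',q) for q in tops(t,380,640,-120,120)]
E
```

```text
[ 5.68930639e+02 -3.94562315e-02  9.35813083e+01] [-3.14120608  0.01144351 -0.05405582] [-9.01662429e-02  1.40458679e-01  1.68813088e+00 -2.76438675e-05
  1.32445310e+00  1.53469501e+00]
(59, 138, [560.5, 5.2, 56.9, 13.8, 86.4], np.float64(59.4))
(59, 391, [529.7, 6.9, 55.2, 40.1, 87.4], np.float64(59.6))
(59, 247, [485.1, 1.3, 34.3, 39.9, 83.5], np.float64(59.0))
(59, 114, [454.0, 15.9, 56.3, 12.2, 84.7], np.float64(59.5))
sc (44, 93, [589.4, -11.1, 72.5, 32.0, 56.7], np.float64(43.7))
sc (59, 252, [461.2, -29.3, 36.0, 90.5, 82.5], np.float64(60.1))
sc (59, 775, [541.2, -0.6, 68.4, 113.1, 87.2], np.float64(60.1))
```

Emit:
{"method": "move_arm", "body": {
  "steps": [
    {"dp": [0, 0, 0], "dr": [0, 0, 0], "grip": 1},
    {"dp": [0, 0, 0], "dr": [0, 0, 0], "grip": 1}
  ]
}}

```text
t: 19.25
tcp_pos: [576.3, -0.7, 103.7]
orientation: [3.141, -0.005, -0.054]
ft_force: [0.3, -0.4, -0.5]
opening: 93.3
grip_force: 0.0
```

Emit:
{"method": "move_arm", "body": {
  "squeeze": 30,
  "steps": [
    {"dp": [0, 0, -0.035], "dr": [0, 0, 0], "grip": 1},
    {"dp": [0, 0, -0.065], "dr": [0, 0, 0], "grip": 1},
    {"dp": [0, 0, -0.085], "dr": [0, 0, 0], "grip": 1},
    {"dp": [0, 0, -0.095], "dr": [0, 0, 0], "grip": 1},
    {"dp": [0, 0, -0.098], "dr": [0, 0, 0], "grip": 1},
    {"dp": [0, 0, -0.098], "dr": [0, 0, 0], "grip": 1},
    {"dp": [0, 0, -0.098], "dr": [0, 0, 0], "grip": -1},
    {"dp": [0, 0, -0.098], "dr": [0, 0, 0], "grip": -1},
    {"dp": [0, 0, -0.098], "dr": [0, 0, 0], "grip": -1},
    {"dp": [0, 0, -0.098], "dr": [0, 0, 0], "grip": -1},
    {"dp": [0, 0, -0.098], "dr": [0, 0, 0], "grip": -1},
    {"dp": [0, 0, -0.098], "dr": [0, 0, 0], "grip": -1},
    {"dp": [0, 0, -0.09], "dr": [0, 0, 0], "grip": -1},
    {"dp": [0, 0, -0.06], "dr": [0, 0, 0], "grip": -1},
    {"dp": [0, 0, -0.03], "dr": [0, 0, 0], "grip": -1},
    {"dp": [0, 0, 0], "dr": [0, 0, 0], "grip": -1}
  ]
}}

```text
t: 20.85
tcp_pos: [573.3, -0.3, 101.0]
orientation: [-3.141, 0.001, -0.054]
ft_force: [0.1, 0.2, -1.6]
opening: 65.9
grip_force: 30.0
```

Emit:
{"method": "move_arm", "body": {
  "steps": [
    {"dp": [-0.004, -0.02, 0], "dr": [0, 0, 0], "grip": -1},
    {"dp": [-0.012, -0.06, 0], "dr": [0, 0, 0], "grip": -1},
    {"dp": [-0.02, -0.1, 0], "dr": [0, 0, 0], "grip": -1},
    {"dp": [-0.028, -0.14, 0], "dr": [0, 0, 0], "grip": -1},
    {"dp": [-0.036, -0.18, 0], "dr": [0, 0, 0], "grip": -1},
    {"dp": [-0.044, -0.22, 0], "dr": [0, 0, 0], "grip": -1},
    {"dp": [-0.052, -0.26, 0], "dr": [0, 0, 0], "grip": -1},
    {"dp": [-0.06, -0.3, 0], "dr": [0, 0, 0], "grip": -1},
    {"dp": [-0.066, -0.33, 0], "dr": [0, 0, 0], "grip": -1},
    {"dp": [-0.068, -0.34, 0], "dr": [0, 0, 0], "grip": -1},
    {"dp": [-0.068, -0.34, -0.03], "dr": [0, 0, 0], "grip": -1},
    {"dp": [-0.068, -0.34, -0.06], "dr": [0, 0, 0], "grip": -1},
    {"dp": [-0.068, -0.34, -0.08], "dr": [0, 0, 0], "grip": -1},
    {"dp": [-0.068, -0.34, -0.09], "dr": [0, 0, 0], "grip": -1},
    {"dp": [-0.068, -0.34, -0.093], "dr": [0, 0, 0], "grip": -1},
    {"dp": [-0.068, -0.34, -0.093], "dr": [0, 0, 0], "grip": -1},
    {"dp": [-0.068, -0.34, -0.093], "dr": [0, 0, 0], "grip": -1}
  ]
}}

```text
t: 22.55
tcp_pos: [507.0, -341.0, 8.8]
orientation: [3.14, -0.002, -0.054]
ft_force: [0.6, -0.3, -1.5]
opening: 65.6
grip_force: 30.0
```

Emit:
{"method": "move_arm", "body": {
  "steps": [
    {"dp": [0, 0, -0.003], "dr": [0, 0, 0], "grip": -1},
    {"dp": [0, 0, -0.003], "dr": [0, 0, 0], "grip": -1},
    {"dp": [0, 0, -0.003], "dr": [0, 0, 0], "grip": 1},
    {"dp": [0, 0, -0.003], "dr": [0, 0, 0], "grip": 1},
    {"dp": [0, 0, -0.003], "dr": [0, 0, 0], "grip": 1},
    {"dp": [0, 0, -0.003], "dr": [0, 0, 0], "grip": 1},
    {"dp": [0, 0, -0.003], "dr": [0, 0, 0], "grip": 1},
    {"dp": [0, 0, 0.03], "dr": [0, 0, 0], "grip": 1},
    {"dp": [0, 0, 0.07], "dr": [0, 0, 0], "grip": 1},
    {"dp": [0, 0, 0.093], "dr": [0, 0, 0], "grip": 1},
    {"dp": [0, 0, 0.093], "dr": [0, 0, 0], "grip": 1}
  ]
}}

```text
t: 23.65
tcp_pos: [508.6, -342.5, 105.5]
orientation: [3.137, -0.007, -0.054]
ft_force: [1.2, -0.4, 0.0]
opening: 93.5
grip_force: 0.0
```

```bash
cat > chk.py <<'E'
from tops import *
o=ctrl.get_obs();print(o['tcp_pos'].round(1),o['orientation'].round(3))
for n in('top','scene'):
    s=snap(n)
    for q in tops(s,380,640,-120,120)+[('st',)+tuple(q) for q in tops(s,320,600,-400,-160)]: print(n,q)
E
python3 chk.py
```

```text
[ 508.6 -342.5  105.5] [ 3.137 -0.007 -0.054]
top (59, 475, [529.6, 1.8, 66.2, 40.9, 86.7], np.float64(59.5))
top (59, 482, [483.7, -14.7, 65.7, 40.5, 84.5], np.float64(59.6))
top (59, 488, [439.6, 13.1, 66.1, 40.2, 86.5], np.float64(59.4))
scene (44, 84, [546.3, -8.3, 74.1, 31.9, 59.7], np.float64(44.2))
scene (59, 1094, [485.3, -6.2, 90.4, 138.1, 83.5], np.float64(60.0))
scene ('st', 44, 80, [528.0, -342.8, 64.9, 6.3, 87.3], np.float64(43.7))
scene ('st', 59, 359, [508.3, -341.6, 66.1, 44.8, 88.1], np.float64(61.3))
```

Emit:
{"method": "move_arm", "body": {
  "steps": [
    {"dp": [0.002, 0.03, 0], "dr": [0, 0, 0], "grip": 1},
    {"dp": [0.006, 0.08, 0], "dr": [0, 0, 0], "grip": 1},
    {"dp": [0.009, 0.13, 0], "dr": [0, 0, 0], "grip": 1},
    {"dp": [0.012, 0.18, 0], "dr": [0, 0, 0], "grip": 1},
    {"dp": [0.016, 0.23, 0], "dr": [0, 0, 0], "grip": 1},
    {"dp": [0.02, 0.28, 0], "dr": [0, 0, 0], "grip": 1},
    {"dp": [0.023, 0.32, 0], "dr": [0, 0, 0], "grip": 1},
    {"dp": [0.024, 0.337, 0], "dr": [0, 0, 0], "grip": 1},
    {"dp": [0.024, 0.342, 0], "dr": [0, 0, 0], "grip": 1},
    {"dp": [0.024, 0.342, 0], "dr": [0, 0, 0], "grip": 1},
    {"dp": [0.024, 0.342, -0.035], "dr": [0, 0, 0], "grip": 1},
    {"dp": [0.024, 0.342, -0.065], "dr": [0, 0, 0], "grip": 1},
    {"dp": [0.024, 0.342, -0.085], "dr": [0, 0, 0], "grip": 1},
    {"dp": [0.024, 0.342, -0.095], "dr": [0, 0, 0], "grip": 1},
    {"dp": [0.024, 0.342, -0.098], "dr": [0, 0, 0], "grip": 1},
    {"dp": [0.024, 0.342, -0.098], "dr": [0, 0, 0], "grip": 1}
  ]
}}

```text
t: 25.35
tcp_pos: [530.1, 0.8, 2.4]
orientation: [3.141, 0.0, -0.055]
ft_force: [-0.1, 0.1, -0.2]
opening: 92.8
grip_force: 0.0
```

Emit:
{"method": "move_arm", "body": {
  "squeeze": 30,
  "steps": [
    {"dp": [0, 0, 0], "dr": [0, 0, 0], "grip": -1},
    {"dp": [0, 0, 0], "dr": [0, 0, 0], "grip": -1},
    {"dp": [0, 0, 0], "dr": [0, 0, 0], "grip": -1},
    {"dp": [0, 0, 0], "dr": [0, 0, 0], "grip": -1},
    {"dp": [0, 0, 0], "dr": [0, 0, 0], "grip": -1},
    {"dp": [0, 0, 0], "dr": [0, 0, 0], "grip": -1},
    {"dp": [0, 0, 0.01], "dr": [0, 0, 0], "grip": -1},
    {"dp": [0, 0, 0.04], "dr": [0, 0, 0], "grip": -1},
    {"dp": [0, 0, 0.08], "dr": [0, 0, 0], "grip": -1},
    {"dp": [0, 0, 0.098], "dr": [0, 0, 0], "grip": -1},
    {"dp": [0, 0, 0.098], "dr": [0, 0, 0], "grip": -1}
  ]
}}

```text
t: 26.45
tcp_pos: [532.5, 1.4, 104.2]
orientation: [3.141, -0.006, -0.054]
ft_force: [0.3, 0.8, -1.4]
opening: 66.0
grip_force: 30.0
```

Emit:
{"method": "move_arm", "body": {
  "steps": [
    {"dp": [-0.002, -0.02, 0], "dr": [0, 0, 0], "grip": -1},
    {"dp": [-0.005, -0.06, 0], "dr": [0, 0, 0], "grip": -1},
    {"dp": [-0.008, -0.1, 0], "dr": [0, 0, 0], "grip": -1},
    {"dp": [-0.01, -0.14, 0], "dr": [0, 0, 0], "grip": -1},
    {"dp": [-0.014, -0.18, 0], "dr": [0, 0, 0], "grip": -1},
    {"dp": [-0.016, -0.21, 0], "dr": [0, 0, 0], "grip": -1},
    {"dp": [-0.017, -0.222, 0], "dr": [0, 0, 0], "grip": -1},
    {"dp": [-0.017, -0.227, 0], "dr": [0, 0, 0], "grip": -1},
    {"dp": [-0.017, -0.227, 0], "dr": [0, 0, 0], "grip": -1},
    {"dp": [-0.017, -0.227, -0.03], "dr": [0, 0, 0], "grip": -1},
    {"dp": [-0.017, -0.227, -0.06], "dr": [0, 0, 0], "grip": -1},
    {"dp": [-0.017, -0.227, -0.08], "dr": [0, 0, 0], "grip": -1},
    {"dp": [-0.017, -0.227, -0.09], "dr": [0, 0, 0], "grip": -1},
    {"dp": [-0.017, -0.227, -0.094], "dr": [0, 0, 0], "grip": -1},
    {"dp": [-0.017, -0.227, -0.096], "dr": [0, 0, 0], "grip": -1},
    {"dp": [-0.017, -0.227, -0.096], "dr": [0, 0, 0], "grip": -1},
    {"dp": [-0.017, -0.227, -0.096], "dr": [0, 0, 0], "grip": -1}
  ]
}}

```text
t: 28.15
tcp_pos: [513.9, -225.9, 5.4]
orientation: [3.141, -0.002, -0.054]
ft_force: [0.3, -0.6, -1.6]
opening: 65.8
grip_force: 30.0
```

Emit:
{"method": "move_arm", "body": {
  "steps": [
    {"dp": [0, 0, 0], "dr": [0, 0, 0], "grip": 1},
    {"dp": [0, 0, 0], "dr": [0, 0, 0], "grip": 1},
    {"dp": [0, 0, 0], "dr": [0, 0, 0], "grip": 1},
    {"dp": [0, 0, 0], "dr": [0, 0, 0], "grip": 1},
    {"dp": [0, 0, 0], "dr": [0, 0, 0], "grip": 1},
    {"dp": [0, 0, 0.03], "dr": [0, 0, 0], "grip": 1},
    {"dp": [0, 0, 0.07], "dr": [0, 0, 0], "grip": 1},
    {"dp": [0, 0, 0.096], "dr": [0, 0, 0], "grip": 1},
    {"dp": [0, 0, 0.096], "dr": [0, 0, 0], "grip": 1},
    {"dp": [0, 0, 0.096], "dr": [0, 0, 0], "grip": 1}
  ]
}}

```text
t: 29.15
tcp_pos: [513.5, -225.7, 100.9]
orientation: [3.141, -0.001, -0.054]
ft_force: [1.0, 0.2, -0.2]
opening: 93.1
grip_force: 0.0
```

```bash
python3 chk.py
```

```text
[ 513.5 -225.7  100.9] [ 3.141e+00 -1.000e-03 -5.400e-02]
top (59, 484, [483.3, -14.7, 65.7, 40.4, 85.2], np.float64(59.3))
top (59, 479, [439.7, 13.0, 65.9, 40.2, 86.1], np.float64(59.6))
top ('st', 59, 118, [498.3, -225.8, 62.5, 11.9, 87.0], np.float64(60.7))
scene (44, 79, [499.7, -25.8, 73.2, 32.5, 58.8], np.float64(44.2))
scene (59, 714, [464.2, -3.2, 90.4, 90.9, 83.3], np.float64(60.2))
scene ('st', 44, 72, [534.2, -228.8, 65.7, 12.2, 78.0], np.float64(43.6))
scene ('st', 44, 78, [487.2, -373.7, 52.9, 29.7, 88.1], np.float64(43.8))
scene ('st', 59, 345, [514.8, -227.1, 66.2, 46.0, 88.4], np.float64(61.4))
scene ('st', 59, 295, [463.7, -382.6, 66.1, 43.5, 40.6], np.float64(61.2))
```

Emit:
{"method": "move_arm", "body": {
  "steps": [
    {"dp": [-0.004, 0.03, 0], "dr": [0, 0, 0], "grip": 1},
    {"dp": [-0.011, 0.08, 0], "dr": [0, 0, 0], "grip": 1},
    {"dp": [-0.018, 0.13, 0], "dr": [0, 0, 0], "grip": 1},
    {"dp": [-0.025, 0.18, 0], "dr": [0, 0, 0], "grip": 1},
    {"dp": [-0.029, 0.203, 0], "dr": [0, 0, 0], "grip": 1},
    {"dp": [-0.03, 0.211, 0], "dr": [0, 0, 0], "grip": 1},
    {"dp": [-0.03, 0.211, 0], "dr": [0, 0, 0], "grip": 1},
    {"dp": [-0.03, 0.211, 0], "dr": [0, 0, 0], "grip": 1},
    {"dp": [-0.03, 0.211, -0.035], "dr": [0, 0, 0], "grip": 1},
    {"dp": [-0.03, 0.211, -0.065], "dr": [0, 0, 0], "grip": 1},
    {"dp": [-0.03, 0.211, -0.085], "dr": [0, 0, 0], "grip": 1},
    {"dp": [-0.03, 0.211, -0.095], "dr": [0, 0, 0], "grip": 1},
    {"dp": [-0.03, 0.211, -0.098], "dr": [0, 0, 0], "grip": 1},
    {"dp": [-0.03, 0.211, -0.098], "dr": [0, 0, 0], "grip": 1}
  ]
}}

```text
t: 30.65
tcp_pos: [483.3, -15.2, 2.5]
orientation: [3.141, -0.0, -0.055]
ft_force: [-1.0, -0.1, 0.7]
opening: 93.2
grip_force: 0.0
```

Emit:
{"method": "move_arm", "body": {
  "squeeze": 30,
  "steps": [
    {"dp": [0, 0, 0], "dr": [0, 0, 0], "grip": -1},
    {"dp": [0, 0, 0], "dr": [0, 0, 0], "grip": -1},
    {"dp": [0, 0, 0], "dr": [0, 0, 0], "grip": -1},
    {"dp": [0, 0, 0], "dr": [0, 0, 0], "grip": -1},
    {"dp": [0, 0, 0], "dr": [0, 0, 0], "grip": -1},
    {"dp": [0, 0, 0], "dr": [0, 0, 0], "grip": -1},
    {"dp": [0, 0, 0.01], "dr": [0, 0, 0], "grip": -1},
    {"dp": [0, 0, 0.04], "dr": [0, 0, 0], "grip": -1},
    {"dp": [0, 0, 0.08], "dr": [0, 0, 0], "grip": -1},
    {"dp": [0, 0, 0.098], "dr": [0, 0, 0], "grip": -1},
    {"dp": [0, 0, 0.098], "dr": [0, 0, 0], "grip": -1}
  ]
}}

```text
t: 31.75
tcp_pos: [485.5, -14.7, 104.0]
orientation: [3.141, -0.006, -0.054]
ft_force: [0.1, 0.1, -1.2]
opening: 66.0
grip_force: 29.9
```

```bash
python3 chk.py
```

```text
[485.5 -14.7 104. ] [ 3.141 -0.006 -0.054]
top (59, 491, [439.5, 13.0, 65.9, 40.0, 86.5], np.float64(59.4))
top ('st', 59, 409, [513.0, -224.5, 65.9, 41.2, 87.6], np.float64(60.6))
top ('st', 59, 387, [461.0, -381.1, 66.5, 42.0, 38.9], np.float64(60.5))
scene (44, 81, [456.4, 2.4, 73.1, 33.7, 58.4], np.float64(44.1))
scene ('st', 44, 99, [529.5, -236.1, 75.5, 35.7, 57.3], np.float64(43.9))
scene ('st', 59, 355, [514.6, -226.7, 66.4, 45.2, 86.5], np.float64(61.3))
scene ('st', 59, 310, [463.4, -382.8, 67.5, 43.7, 40.4], np.float64(61.4))
```

Emit:
{"method": "move_arm", "body": {
  "steps": [
    {"dp": [-0.008, -0.02, 0], "dr": [0, 0, 0], "grip": -1},
    {"dp": [-0.025, -0.06, 0], "dr": [0, 0, 0], "grip": -1},
    {"dp": [-0.042, -0.1, 0], "dr": [0, 0, 0], "grip": -1},
    {"dp": [-0.058, -0.14, 0], "dr": [0, 0, 0], "grip": -1},
    {"dp": [-0.075, -0.18, 0], "dr": [0, 0, 0], "grip": -1},
    {"dp": [-0.082, -0.197, 0], "dr": [0, 0, 0], "grip": -1},
    {"dp": [-0.085, -0.203, 0], "dr": [0, 0, 0], "grip": -1},
    {"dp": [-0.085, -0.203, 0], "dr": [0, 0, 0], "grip": -1},
    {"dp": [-0.085, -0.203, 0], "dr": [0, 0, 0], "grip": -1},
    {"dp": [-0.085, -0.203, -0.03], "dr": [0, 0, 0], "grip": -1},
    {"dp": [-0.085, -0.203, -0.06], "dr": [0, 0, 0], "grip": -1},
    {"dp": [-0.085, -0.203, -0.08], "dr": [0, 0, 0], "grip": -1},
    {"dp": [-0.085, -0.203, -0.09], "dr": [0, 0, 0], "grip": -1},
    {"dp": [-0.085, -0.203, -0.094], "dr": [0, 0, 0], "grip": -1},
    {"dp": [-0.085, -0.203, -0.096], "dr": [0, 0, 0], "grip": -1},
    {"dp": [-0.085, -0.203, -0.096], "dr": [0, 0, 0], "grip": -1},
    {"dp": [-0.085, -0.203, -0.096], "dr": [0, 0, 0], "grip": -1}
  ]
}}

```text
t: 33.55
tcp_pos: [398.9, -218.0, 5.3]
orientation: [3.141, -0.002, -0.054]
ft_force: [0.1, -0.4, -2.0]
opening: 66.3
grip_force: 29.9
```

Emit:
{"method": "move_arm", "body": {
  "steps": [
    {"dp": [0, 0, 0], "dr": [0, 0, 0], "grip": 1},
    {"dp": [0, 0, 0], "dr": [0, 0, 0], "grip": 1},
    {"dp": [0, 0, 0], "dr": [0, 0, 0], "grip": 1},
    {"dp": [0, 0, 0], "dr": [0, 0, 0], "grip": 1},
    {"dp": [0, 0, 0], "dr": [0, 0, 0], "grip": 1},
    {"dp": [0, 0, 0.03], "dr": [0, 0, 0], "grip": 1},
    {"dp": [0, 0, 0.07], "dr": [0, 0, 0], "grip": 1},
    {"dp": [0, 0, 0.096], "dr": [0, 0, 0], "grip": 1},
    {"dp": [0, 0, 0.096], "dr": [0, 0, 0], "grip": 1},
    {"dp": [0, 0, 0.096], "dr": [0, 0, 0], "grip": 1}
  ]
}}

```text
t: 34.55
tcp_pos: [398.4, -217.8, 100.6]
orientation: [3.141, -0.001, -0.054]
ft_force: [-0.8, -0.0, -0.7]
opening: 93.4
grip_force: 0.0
```

Emit:
{"method": "move_arm", "body": {
  "squeeze": 30,
  "steps": [
    {"dp": [0.01, -0.025, 0], "dr": [0, 0, -0.529], "grip": 1},
    {"dp": [0.025, -0.065, 0], "dr": [0, 0, -0.529], "grip": 1},
    {"dp": [0.041, -0.105, 0], "dr": [0, 0, -0.529], "grip": 1},
    {"dp": [0.056, -0.145, 0], "dr": [0, 0, -0.529], "grip": 1},
    {"dp": [0.063, -0.164, 0], "dr": [0, 0, -0.529], "grip": 1},
    {"dp": [0.063, -0.164, 0], "dr": [0, 0, -0.529], "grip": 1},
    {"dp": [0.063, -0.164, 0], "dr": [0, 0, -0.529], "grip": 1},
    {"dp": [0.063, -0.164, 0], "dr": [0, 0, -0.529], "grip": 1},
    {"dp": [0.063, -0.164, -0.035], "dr": [0, 0, -0.529], "grip": 1},
    {"dp": [0.063, -0.164, -0.065], "dr": [0, 0, -0.529], "grip": 1},
    {"dp": [0.063, -0.164, -0.085], "dr": [0, 0, -0.529], "grip": 1},
    {"dp": [0.063, -0.164, -0.096], "dr": [0, 0, -0.529], "grip": 1},
    {"dp": [0.063, -0.164, -0.096], "dr": [0, 0, -0.529], "grip": 1},
    {"dp": [0.063, -0.164, -0.096], "dr": [0, 0, -0.529], "grip": 1}
  ]
}}

```text
t: 35.95
tcp_pos: [461.4, -381.5, 5.0]
orientation: [-3.142, -0.001, -0.884]
ft_force: [0.7, -1.1, -0.6]
opening: 93.2
grip_force: 0.0
```

Emit:
{"method": "move_arm", "body": {
  "squeeze": 30,
  "steps": [
    {"dp": [0, 0, 0], "dr": [0, 0, 0], "grip": -1},
    {"dp": [0, 0, 0], "dr": [0, 0, 0], "grip": -1},
    {"dp": [0, 0, 0], "dr": [0, 0, 0], "grip": -1},
    {"dp": [0, 0, 0], "dr": [0, 0, 0], "grip": -1},
    {"dp": [0, 0, 0], "dr": [0, 0, 0], "grip": -1},
    {"dp": [0, 0, 0], "dr": [0, 0, 0], "grip": -1},
    {"dp": [0, 0, 0.01], "dr": [0, 0, 0], "grip": -1},
    {"dp": [0, 0, 0.04], "dr": [0, 0, 0], "grip": -1},
    {"dp": [0, 0, 0.075], "dr": [0, 0, 0], "grip": -1},
    {"dp": [0, 0, 0.096], "dr": [0, 0, 0], "grip": -1},
    {"dp": [0, 0, 0.096], "dr": [0, 0, 0], "grip": -1}
  ]
}}

```text
t: 37.05
tcp_pos: [463.0, -383.4, 104.8]
orientation: [-3.141, -0.007, -0.885]
ft_force: [0.9, -0.5, -2.0]
opening: 66.0
grip_force: 29.9
```

Emit:
{"method": "move_arm", "body": {
  "steps": [
    {"dp": [0.015, 0.014, 0], "dr": [0, 0, 0.529], "grip": -1},
    {"dp": [0.03, 0.028, 0], "dr": [0, 0, 0.529], "grip": -1},
    {"dp": [0.04, 0.037, 0], "dr": [0, 0, 0.529], "grip": -1},
    {"dp": [0.0445, 0.0415, 0], "dr": [0, 0, 0.529], "grip": -1},
    {"dp": [0.0445, 0.0415, 0], "dr": [0, 0, 0.529], "grip": -1},
    {"dp": [0.0445, 0.0415, 0], "dr": [0, 0, 0.529], "grip": -1},
    {"dp": [0.0445, 0.0415, 0], "dr": [0, 0, 0.529], "grip": -1},
    {"dp": [0.0445, 0.0415, -0.03], "dr": [0, 0, 0.529], "grip": -1},
    {"dp": [0.0445, 0.0415, -0.06], "dr": [0, 0, 0.529], "grip": -1},
    {"dp": [0.0445, 0.0415, -0.08], "dr": [0, 0, 0.529], "grip": -1},
    {"dp": [0.0445, 0.0415, -0.09], "dr": [0, 0, 0.529], "grip": -1},
    {"dp": [0.0445, 0.0415, -0.094], "dr": [0, 0, 0.529], "grip": -1},
    {"dp": [0.0445, 0.0415, -0.096], "dr": [0, 0, 0.529], "grip": -1},
    {"dp": [0.0445, 0.0415, -0.096], "dr": [0, 0, 0.529], "grip": -1},
    {"dp": [0.0445, 0.0415, -0.096], "dr": [0, 0, 0.529], "grip": -1}
  ]
}}

```text
t: 38.55
tcp_pos: [506.1, -340.5, 5.2]
orientation: [3.141, -0.001, -0.054]
ft_force: [0.0, 0.4, -1.1]
opening: 65.9
grip_force: 29.9
```

Emit:
{"method": "move_arm", "body": {
  "steps": [
    {"dp": [0, 0, 0], "dr": [0, 0, 0], "grip": 1},
    {"dp": [0, 0, 0], "dr": [0, 0, 0], "grip": 1},
    {"dp": [0, 0, 0], "dr": [0, 0, 0], "grip": 1},
    {"dp": [0, 0, 0], "dr": [0, 0, 0], "grip": 1},
    {"dp": [0, 0, 0], "dr": [0, 0, 0], "grip": 1},
    {"dp": [0, 0, 0.03], "dr": [0, 0, 0], "grip": 1},
    {"dp": [0, 0, 0.07], "dr": [0, 0, 0], "grip": 1},
    {"dp": [0, 0, 0.096], "dr": [0, 0, 0], "grip": 1},
    {"dp": [0, 0, 0.096], "dr": [0, 0, 0], "grip": 1},
    {"dp": [0, 0, 0.096], "dr": [0, 0, 0], "grip": 1}
  ]
}}

```text
t: 39.55
tcp_pos: [505.9, -340.3, 101.0]
orientation: [3.141, -0.001, -0.054]
ft_force: [-0.4, -0.1, -0.5]
opening: 93.1
grip_force: 0.0
```

```bash
python3 chk.py; python3 - <<'E'
from h import *
for n in('top','scene'):
    P=snap(n)['P'];m=(P[...,2]>70)&(P[...,2]<200)&(P[...,1]>60)&(P[...,1]<240)&(P[...,0]>380)&(P[...,0]<660);print(np.percentile(P[m][:,1],[0.2,1,5]),P[m][:,2].max())
E
```

```text
[ 505.9 -340.3  101. ] [ 3.141e+00 -1.000e-03 -5.400e-02]
top (59, 492, [439.6, 13.1, 65.9, 40.3, 86.6], np.float64(59.4))
top ('st', 59, 411, [512.8, -224.4, 66.5, 40.9, 86.4], np.float64(60.7))
top ('st', 59, 302, [399.0, -210.5, 54.5, 40.4, 84.8], np.float64(60.8))
scene (44, 82, [456.0, 2.6, 73.0, 31.6, 58.0], np.float64(44.5))
scene (59, 343, [441.3, 10.9, 66.9, 45.8, 86.2], np.float64(59.9))
scene ('st', 44, 60, [419.9, -217.5, 59.0, 8.6, 82.8], np.float64(44.0))
scene ('st', 44, 76, [532.0, -230.7, 68.4, 21.5, 69.6], np.float64(43.7))
scene ('st', 44, 81, [528.3, -342.4, 64.6, 6.2, 88.4], np.float64(44.1))
scene ('st', 59, 179, [403.8, -216.3, 42.3, 61.7, 0.4], np.float64(60.9))
scene ('st', 59, 330, [515.7, -226.7, 67.5, 44.8, 87.5], np.float64(61.3))
scene ('st', 59, 368, [509.2, -340.9, 66.3, 42.7, 87.1], np.float64(61.3))
[113.84314945 116.53249324 122.53767913] 199.99761312199303
[111.7324812  113.77296819 120.08031141] 199.94895839877688
```

Emit:
{"method": "move_arm", "body": {
  "steps": [
    {"dp": [-0.005, 0.03, 0], "dr": [0, 0, 0], "grip": 1},
    {"dp": [-0.015, 0.08, 0], "dr": [0, 0, 0], "grip": 1},
    {"dp": [-0.025, 0.13, 0], "dr": [0, 0, 0], "grip": 1},
    {"dp": [-0.035, 0.18, 0], "dr": [0, 0, 0], "grip": 1},
    {"dp": [-0.045, 0.23, 0], "dr": [0, 0, 0], "grip": 1},
    {"dp": [-0.055, 0.28, 0], "dr": [0, 0, 0], "grip": 1},
    {"dp": [-0.063, 0.32, 0], "dr": [0, 0, 0], "grip": 1},
    {"dp": [-0.066, 0.34, 0], "dr": [0, 0, 0], "grip": 1},
    {"dp": [-0.066, 0.348, 0], "dr": [0, 0, 0], "grip": 1},
    {"dp": [-0.066, 0.348, 0], "dr": [0, 0, 0], "grip": 1},
    {"dp": [-0.066, 0.348, 0], "dr": [0, 0, 0], "grip": 1},
    {"dp": [-0.066, 0.348, -0.03], "dr": [0, 0, 0], "grip": 1},
    {"dp": [-0.066, 0.348, -0.06], "dr": [0, 0, 0], "grip": 1},
    {"dp": [-0.066, 0.348, -0.08], "dr": [0, 0, 0], "grip": 1},
    {"dp": [-0.066, 0.348, -0.092], "dr": [0, 0, 0], "grip": 1},
    {"dp": [-0.066, 0.348, -0.096], "dr": [0, 0, 0], "grip": 1},
    {"dp": [-0.066, 0.348, -0.096], "dr": [0, 0, 0], "grip": 1}
  ]
}}

```text
t: 41.45
tcp_pos: [439.5, 7.4, 4.2]
orientation: [3.142, 0.001, -0.055]
ft_force: [0.1, 0.4, -0.4]
opening: 92.9
grip_force: 0.0
```

Emit:
{"method": "move_arm", "body": {
  "squeeze": 30,
  "steps": [
    {"dp": [0, 0, 0], "dr": [0, 0, 0], "grip": -1},
    {"dp": [0, 0, 0], "dr": [0, 0, 0], "grip": -1},
    {"dp": [0, 0, 0], "dr": [0, 0, 0], "grip": -1},
    {"dp": [0, 0, 0], "dr": [0, 0, 0], "grip": -1},
    {"dp": [0, 0, 0], "dr": [0, 0, 0], "grip": -1},
    {"dp": [0, 0, 0], "dr": [0, 0, 0], "grip": -1},
    {"dp": [0, 0, 0], "dr": [0, 0, 0], "grip": -1},
    {"dp": [0, 0, 0.01], "dr": [0, 0, 0], "grip": -1},
    {"dp": [0, 0, 0.04], "dr": [0, 0, 0], "grip": -1},
    {"dp": [0, 0, 0.075], "dr": [0, 0, 0], "grip": -1},
    {"dp": [0, 0, 0.096], "dr": [0, 0, 0], "grip": -1},
    {"dp": [0, 0, 0.096], "dr": [0, 0, 0], "grip": -1}
  ]
}}

```text
t: 42.65
tcp_pos: [442.0, 7.8, 104.1]
orientation: [3.141, -0.006, -0.054]
ft_force: [0.7, 0.4, -1.5]
opening: 65.8
grip_force: 30.0
```

```bash
python3 chk.py
```

```text
[442.    7.8 104.1] [ 3.141 -0.006 -0.054]
top ('st', 59, 424, [512.9, -224.4, 66.4, 41.0, 87.3], np.float64(60.5))
top ('st', 59, 425, [506.2, -338.9, 67.2, 40.7, 88.0], np.float64(60.7))
top ('st', 59, 434, [398.7, -216.5, 67.0, 40.5, 85.7], np.float64(60.6))
scene ('st', 44, 79, [419.2, -220.8, 66.0, 9.6, 81.4], np.float64(43.8))
scene ('st', 44, 81, [533.2, -229.6, 66.4, 15.4, 75.3], np.float64(43.6))
scene ('st', 44, 82, [528.4, -342.7, 65.3, 11.3, 81.5], np.float64(44.5))
scene ('st', 59, 296, [401.0, -218.5, 67.4, 44.8, 86.0], np.float64(61.1))
scene ('st', 59, 346, [514.9, -226.8, 66.3, 45.7, 87.0], np.float64(61.6))
scene ('st', 59, 380, [509.8, -340.8, 66.8, 43.5, 88.4], np.float64(61.2))
```

Emit:
{"method": "move_arm", "body": {
  "steps": [
    {"dp": [-0.003, -0.02, 0], "dr": [0, 0, 0], "grip": -1},
    {"dp": [-0.009, -0.06, 0], "dr": [0, 0, 0], "grip": -1},
    {"dp": [-0.014, -0.1, 0], "dr": [0, 0, 0], "grip": -1},
    {"dp": [-0.02, -0.14, 0], "dr": [0, 0, 0], "grip": -1},
    {"dp": [-0.026, -0.18, 0], "dr": [0, 0, 0], "grip": -1},
    {"dp": [-0.031, -0.22, 0], "dr": [0, 0, 0], "grip": -1},
    {"dp": [-0.037, -0.26, 0], "dr": [0, 0, 0], "grip": -1},
    {"dp": [-0.043, -0.3, 0], "dr": [0, 0, 0], "grip": -1},
    {"dp": [-0.047, -0.33, 0], "dr": [0, 0, 0], "grip": -1},
    {"dp": [-0.0485, -0.3405, 0], "dr": [0, 0, 0], "grip": -1},
    {"dp": [-0.0485, -0.3405, 0], "dr": [0, 0, 0], "grip": -1},
    {"dp": [-0.0485, -0.3405, -0.03], "dr": [0, 0, 0], "grip": -1},
    {"dp": [-0.0485, -0.3405, -0.06], "dr": [0, 0, 0], "grip": -1},
    {"dp": [-0.0485, -0.3405, -0.08], "dr": [0, 0, 0], "grip": -1},
    {"dp": [-0.0485, -0.3405, -0.09], "dr": [0, 0, 0], "grip": -1},
    {"dp": [-0.0485, -0.3405, -0.093], "dr": [0, 0, 0], "grip": -1},
    {"dp": [-0.0485, -0.3405, -0.094], "dr": [0, 0, 0], "grip": -1},
    {"dp": [-0.0485, -0.3405, -0.094], "dr": [0, 0, 0], "grip": -1},
    {"dp": [-0.0485, -0.3405, -0.094], "dr": [0, 0, 0], "grip": -1}
  ]
}}

```text
t: 44.65
tcp_pos: [391.4, -332.4, 6.7]
orientation: [3.141, -0.001, -0.054]
ft_force: [-0.6, -0.6, -1.3]
opening: 65.7
grip_force: 30.0
```

Emit:
{"method": "move_arm", "body": {
  "steps": [
    {"dp": [0, 0, 0], "dr": [0, 0, 0], "grip": 1},
    {"dp": [0, 0, 0], "dr": [0, 0, 0], "grip": 1},
    {"dp": [0, 0, 0], "dr": [0, 0, 0], "grip": 1},
    {"dp": [0, 0, 0], "dr": [0, 0, 0], "grip": 1},
    {"dp": [0, 0, 0], "dr": [0, 0, 0], "grip": 1},
    {"dp": [0, 0, 0.03], "dr": [0, 0, 0], "grip": 1},
    {"dp": [0, 0, 0.07], "dr": [0, 0, 0], "grip": 1},
    {"dp": [0, 0, 0.12], "dr": [0, 0, 0], "grip": 1},
    {"dp": [0.05, 0.05, 0.15], "dr": [0, 0, 0], "grip": -1},
    {"dp": [0.09, 0.08, 0.15], "dr": [0, 0, 0], "grip": -1},
    {"dp": [0.13, 0.11, 0.15], "dr": [0, 0, 0], "grip": -1},
    {"dp": [0.17, 0.14, 0.15], "dr": [0, 0, 0], "grip": -1},
    {"dp": [0.21, 0.155, 0.15], "dr": [0, 0, 0], "grip": -1},
    {"dp": [0.25, 0.155, 0.15], "dr": [0, 0, 0], "grip": -1},
    {"dp": [0.265, 0.155, 0.15], "dr": [0, 0, 0], "grip": -1},
    {"dp": [0.265, 0.155, 0.15], "dr": [0, 0, 0], "grip": -1},
    {"dp": [0.265, 0.155, 0.15], "dr": [0, 0, 0], "grip": -1},
    {"dp": [0.265, 0.155, 0.15], "dr": [0, 0, 0], "grip": -1},
    {"dp": [0.265, 0.155, 0.15], "dr": [0, 0, 0], "grip": -1},
    {"dp": [0.265, 0.155, 0.15], "dr": [0, 0, 0], "grip": -1}
  ]
}}

```text
t: 46.65
tcp_pos: [655.4, -178.0, 156.8]
orientation: [3.141, -0.001, -0.055]
ft_force: [-0.2, 0.6, 0.8]
opening: 2.3
grip_force: 0.0
```

```bash
python3 chk.py; python3 - <<'E'
from h import *
s=snap('top');save(s,'f1.png',(75,90,505,340),1.8);print(ctrl.get_obs()['opening'])
E
```

```text
[ 655.4 -178.   156.8] [ 3.141e+00 -1.000e-03 -5.500e-02]
top ('st', 59, 428, [506.2, -339.1, 67.6, 40.8, 87.8], np.float64(60.5))
top ('st', 59, 92, [396.3, -242.4, 15.0, 40.3, 80.6], np.float64(60.1))
top ('st', 59, 434, [390.7, -331.0, 67.7, 39.9, 86.9], np.float64(60.6))
scene ('st', 44, 74, [420.3, -220.5, 64.8, 7.9, 84.7], np.float64(44.3))
scene ('st', 44, 81, [412.0, -334.8, 66.3, 9.8, 82.2], np.float64(44.0))
scene ('st', 44, 96, [530.8, -233.9, 72.5, 31.3, 62.3], np.float64(44.0))
scene ('st', 44, 79, [527.1, -338.1, 58.4, 6.7, 86.1], np.float64(44.4))
scene ('st', 59, 282, [400.6, -220.4, 63.5, 45.1, 84.7], np.float64(61.2))
scene ('st', 59, 328, [392.5, -332.8, 68.2, 45.9, 89.8], np.float64(61.1))
scene ('st', 59, 335, [515.3, -226.7, 66.6, 44.7, 87.7], np.float64(61.2))
scene ('st', 59, 373, [508.6, -340.9, 66.3, 45.7, 87.6], np.float64(61.2))
0.17922065521517472
```

View pics/f1.png

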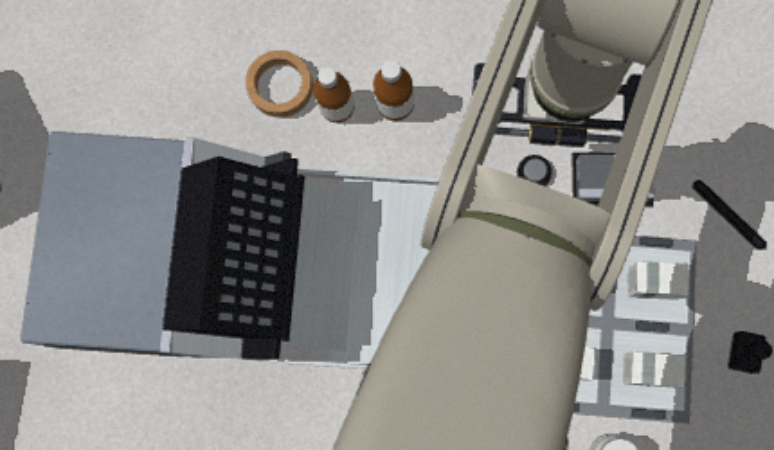

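Emit:
{"method": "move_arm", "body": {
  "steps": [
    {"dp": [0.001, -0.002, -0.04], "dr": [0, 0, 0], "grip": -1},
    {"dp": [0.001, -0.002, -0.08], "dr": [0, 0, 0], "grip": -1},
    {"dp": [0.001, -0.002, -0.115], "dr": [0, 0, 0], "grip": -1},
    {"dp": [0.001, -0.002, -0.135], "dr": [0, 0, 0], "grip": -1},
    {"dp": [0.001, -0.002, -0.143], "dr": [0, 0, 0], "grip": -1},
    {"dp": [0.001, -0.002, -0.148], "dr": [0, 0, 0], "grip": -1},
    {"dp": [0.001, -0.002, -0.152], "dr": [0, 0, 0], "grip": -1},
    {"dp": [0.001, -0.002, -0.154], "dr": [0, 0, 0], "grip": -1},
    {"dp": [0.001, -0.002, -0.154], "dr": [0, 0, 0], "grip": -1}
  ]
}}

```text
t: 47.7
tcp_pos: [658.1, -179.9, 4.5]
orientation: [3.141, -0.002, -0.054]
ft_force: [-4.1, 0.7, 5.4]
opening: 0.3
grip_force: 2.4
```

Emit:
{"method": "move_arm", "body": {
  "steps": [
    {"dp": [0, 0, -0.002], "dr": [0, 0, 0], "grip": -1},
    {"dp": [0, 0, -0.004], "dr": [0, 0, 0], "grip": -1},
    {"dp": [0, 0, -0.004], "dr": [0, 0, 0], "grip": -1}
  ]
}}

```text
t: 48.0
tcp_pos: [658.4, -180.0, 4.0]
orientation: [3.141, -0.003, -0.054]
ft_force: [-15.9, 4.7, 30.0]
opening: 0.6
grip_force: 14.7
```

Bottomed out (30 N on the stop). Release and retreat clear.

Emit:
{"method": "move_arm", "body": {
  "steps": [
    {"dp": [0, 0, 0.01], "dr": [0, 0, 0], "grip": -1},
    {"dp": [0, 0, 0.05], "dr": [0, 0, 0], "grip": -1},
    {"dp": [0, 0, 0.1], "dr": [0, 0, 0], "grip": -1},
    {"dp": [0, 0, 0.15], "dr": [0, 0, 0], "grip": -1},
    {"dp": [0, 0, 0.2], "dr": [0, 0, 0], "grip": -1},
    {"dp": [-0.04, 0.04, 0.22], "dr": [0, 0, 0], "grip": -1},
    {"dp": [-0.07, 0.08, 0.22], "dr": [0, 0, 0], "grip": -1},
    {"dp": [-0.1, 0.12, 0.22], "dr": [0, 0, 0], "grip": -1},
    {"dp": [-0.13, 0.16, 0.22], "dr": [0, 0, 0], "grip": -1},
    {"dp": [-0.15, 0.18, 0.22], "dr": [0, 0, 0], "grip": -1},
    {"dp": [-0.15, 0.18, 0.22], "dr": [0, 0, 0], "grip": -1},
    {"dp": [-0.15, 0.18, 0.22], "dr": [0, 0, 0], "grip": -1},
    {"dp": [-0.15, 0.18, 0.22], "dr": [0, 0, 0], "grip": -1}
  ]
}}

```text
t: 49.3
tcp_pos: [508.0, -0.1, 219.2]
orientation: [3.141, -0.002, -0.054]
ft_force: [0.2, -0.9, 0.7]
opening: 0.6
grip_force: 0.0
```

```bash
python3 chk.py; python3 - <<'E'
from h import *
s=snap('scene');P=s['P']
b=max(blobs((P[...,2]>22)&(P[...,2]<33)&(abs(P[...,0]-650)<60)&(abs(P[...,1]+289)<80)),key=np.sum);print('tin',rect(P[b][:,:2]))
m=(abs(P[...,0]-656)<12)&(abs(P[...,1]+180)<12);print('btn z',np.median(P[m][:,2]))
E
```

```text
[ 5.080e+02 -1.000e-01  2.192e+02] [ 3.141e+00 -2.000e-03 -5.400e-02]
top ('st', 59, 407, [512.9, -224.3, 65.6, 40.9, 87.8], np.float64(60.8))
top ('st', 59, 441, [506.2, -339.0, 66.7, 40.8, 86.7], np.float64(60.7))
top ('st', 59, 423, [398.5, -216.7, 66.5, 40.4, 84.9], np.float64(60.9))
top ('st', 59, 441, [390.5, -330.7, 68.0, 40.2, 86.2], np.float64(60.8))
scene ('st', 44, 72, [420.1, -222.1, 67.5, 17.7, 72.5], np.float64(43.6))
scene ('st', 44, 90, [528.3, -235.4, 75.8, 36.6, 57.8], np.float64(44.2))
scene ('st', 44, 85, [527.3, -342.1, 64.6, 7.1, 87.4], np.float64(43.7))
scene ('st', 59, 297, [399.9, -218.8, 67.1, 47.6, 85.0], np.float64(61.0))
scene ('st', 59, 326, [394.0, -332.9, 66.5, 45.6, 86.7], np.float64(61.3))
scene ('st', 59, 346, [514.6, -226.7, 65.9, 44.8, 86.6], np.float64(61.4))
scene ('st', 59, 373, [507.8, -340.8, 66.9, 47.9, 87.4], np.float64(61.3))
tin [651.6, -290.4, 63.1, 101.3, 2.1]
btn z 23.590352053967422
```

```bash
python3 -c "
from rig import ctrl
print(ctrl.sign_off())"
```

```text
the job is handed in; nothing more can be done
None
```

The job is handed in with every step done, but the judge returned no verdict. At the last look, the tin was flat on the mat, all four cartons were within about 2 mm of their bay centres and square, and the booking button was pressed to its stop (30 N) and back up. The tote lay tipped on the ramp when last viewed, just before the press. One carton got knocked out of its bay mid-run and I put it back.

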